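Wedge a half-carved stone upright on the carver's board

ROBOT

A 6-joint arm with a two-finger parallel gripper is mounted at the origin on the work surface. World frame = base frame: x ahead of the robot, y to its left, z up, the work surface at z = 0. Lengths are in m, angles in rad, forces in N, time in s.
With the tool pointing down it reaches from about 0.35 to 0.85 m from the base axis. Payload 8.1 kg.
Tool frame: the origin (TCP) lies on the mounting face of the last link; the fingertips stand 186 mm ahead of it and the grasp point (between the pads) lies 167 mm ahead of it; z points along the fingers, y is the line along which they close (so a half turn about z gives the same grasp; the last joint's range is limited). The gripper opens to 93 mm and grips with 3 to 60 N. Pads are 15 mm wide; open, the fingers measure 128 mm over their backs; the gripper's body (75 mm by 188 mm) begins 65 mm behind the grasp point.
Start: joints at [1.08, 0.13, 1.488, -0, 1.523, -0.085], TCP at [0.237, 0.551, 0.405] pointing down, gripper open.
Joint ranges: [-2.96, 2.96], [-0.89, 2.26], [0.02, 2.5], [-1.34, 4.48], [0, 2.73], [-2.66, 2.66]. Speed limits (rad/s): [2.39, 2.39, 2.79, 3.14, 3.14, 3.14].

INTERFACE

Orientations are given as [roll, pitch, yaw] about the fixed x, y, z axes, in that order (R = Rz(yaw) Ry(pitch) Rx(roll)).
In Python, from workcell import manip gives the robot as it stands.
- The arm moves only by the shell command python3 jog.py 'ROWS' [FORCE]. ROWS is a JSON list that holds a single list of rows (three levels of brackets), with 1 to 8 rows, each of 5 numbers: dx, dy, dz in units of 50 mm, then a turn about the tool's z in units of 0.2 rad, then the finger opening in m; each row shifts and turns the commanded pose from where the row before left it, along the tool's axes as they then stand; what a row does not reach is not made up. A row lasts 1/12 s, in which the tool goes at most 0.0417 m and 0.125 rad, less where a joint would pass 70% of its speed; a pose out of reach is approached as far as the arm can. The fingers move at their own pace and stop on an object; FORCE is the grip in N (left out, the last holds). Time passes only in rows, so rows that do not move let the fingers close. It prints the time, the measured TCP pose, the force, the opening and the grip force at its end. Input that does not fit is refused with a message, and nothing moves.
- manip.get_state(): the state, without advancing time (a new reading comes with each control period).
- manip.snapshot(name): name is "side" or "top"; returns the picture (420x560x3 uint8, red, green, blue); there is no depth.
- manip.camera_info(name): a dict with "fx", "fy", "cx", "cy" (pixels), "xyz" and "attitude" of the camera in the world. Camera axes: x right, y down, z forward; pixel columns grow to the right and rows downward; lengths in m; the calibration is good to about 2 mm. A picture is of the moment at which its call begins. camera_info takes no time and is no camera call.
- manip.job_done(): hands the job in; it is judged then, once.
The state is a dict: "time_s": time; "qpos": joint angles; "qvel": joint speeds; "tau": joint torques, N m; "tool_pos": TCP position; "eef_rot": TCP orientation; "force": force on the tool from outside, world axes, zero at the start; "moment": the same for the moment, N m; "grip_width": finger opening in m; "grip_force": force on a finger pad.
Only numpy, scipy, OpenCV 4.12 (cv2) and the standard library are available. Lean on these libraries where they do the work, as an engineer would, in place of code of your own. Each camera call takes 0.05 s, during which the arm holds its last target. There are 200 camera calls.

TASK

Get the half-carved stone ready for carving its back: take it off the sloping wooden rest and stand it upright on the work board, its front face flush against the far stop and its left side flush against the left-hand cleat. Then lay the wooden wedge flat on the board between the stone and the round bench dog on its right, thin end away from you, and press it in by feel until it stays jammed and holds the stone tight; press steadily, and never drop or ram the stone. Leave the finished pieces and the tools where they are.

Things in the scene. Friction and masses are not known exactly. Their poses are not given: they have to be found in the camera images.
- stone: Half-carved white marble, 0.75 kg, 140 mm tall: square block 56 x 56 mm up to z 60, above it a roughed-out seated figure. Origin: centre of the underside; z its own upward axis; +x its front (face, crossed legs), +y its left side when the front points away from the robot. At first it leans back 35 degrees (0.61 rad) in the rest: top towards the robot, front away from it.
- stone_grip (a point): Where to grip the stone, on its axis 86 mm above its underside: the torso, with flat parallel sides 44 mm apart across y (34 mm deep), from 60 to 106 mm up. The head above, 33 mm across, ends at 140 mm. Fingertips must stay above 62 mm to clear the block.
- stone_front (a point): Middle of the front face of the stone's block: 28 mm ahead (+x) of its axis, 30 mm up.
- rest: Sloping wooden rest, fixed: base plank 175 x 112 mm; back rest 74 mm wide, leaning 35 degrees from upright, up to 100 mm along the stone's back; toe ledge under the stone at a right angle to it. The stone's two sides are open and it comes out freely straight up. Origin: middle of the rest at table level, +x away from the robot.
- board: Plywood work board fixed on the bench, 250 mm (x) by 200 mm (y -90 to 110), top at z 20; carries wooden stops, tops at z 54. Origin at table level, x away from the robot, y left. Far stop: face towards -x at x 83, from y 5 to 81. Left-hand cleat: face towards -y at y 53, from x -10 to 83.
- home (a point): On the board's top at board x 55, y 25, z 20 mm, axes as the board's: the stone's origin belongs here. The stone's right side then lies at board y -3. Slid over the board, the stone drags with about 4 to 6 N; a push of 10 to 15 N brings it hard up to the stops.
- gap (a point): At board x 90, y -14, z 38 mm: middle of the wedge's tip when tight, on average. Across the channel, 27 mm from the stone's side, stands the round bench dog (32 mm across, 38 mm high, at board x 57, y -45), bolted down anew each time, give or take 1.5 mm in y, so the tip stops up to 12 mm before or beyond here: go by feel. The channel is open above and at both ends.
- wedge: Hardwood wedge lying flat, 165 mm long, 36 mm high, 0.13 kg. Origin: mid-length, at the underside; +x to the thin end. Straight side at y +17.9 (goes against the stone). Thick end: parallel sides at y -17.9 and +17.9 from x -64 to -22.5, the place to grip; rounded off (radius 17.9) to x -82.5. From x -22.5 to the tip at +82.5 the -y side tapers 0.13 mm per mm to a 22 mm tip.
- wedge_tip (a point): Middle of the wedge's thin end face: wedge x 82.5, y 6.9, z 18 mm.
- wedge_end (a point): The wedge's rounded driving end: wedge x -82.5, y 0, z 18 mm. A steady push of 10 to 20 N here, nothing gripping the wedge, jams it and friction keeps it; easing off and pressing again beds it in better; pushed only while gripped it can be held off one side and come loose.
- buddha: Bystander, not to be moved: finished white seated figure, 80 mm wide, 150 mm tall. Origin: centre of its underside.
- head: Bystander, not to be moved: finished round white carved head, 84 mm wide, 90 mm tall. Origin: centre of its underside.
- lion: Bystander, not to be moved: finished white guardian lion on a plinth 85 x 52 mm, 115 mm tall. Origin: centre of its underside.
- blank: Bystander, not to be moved: sawn grey-white marble block 90 x 70 x 75 mm. Origin: centre of its underside.
- lady: Bystander, not to be moved: finished white standing figure on a plinth 53 x 57 mm, 160 mm tall. Origin: centre of its underside.
- mallet: Bystander, not to be moved: wooden carver's mallet lying on its side, 260 mm long, head 60 mm across. Origin: centre of its underside.
- chisel: Bystander, not to be moved: stone chisel with wooden handle, lying flat, 205 mm long. Origin: centre of its underside.

How it is judged:
By the outcome, as a careful person would: the job done as asked, in the order asked, and still so for the second after the job is handed in, with the robot touching nothing.
It also fails if it takes over 72 s, if anything falls off the work surface, if the arm or the gripper's body presses on something with over 40 N, if the wrist force passes 120 N, or if a joint passes its speed limit or range.

## Working session

There is one attempt and no reset: what is moved stays moved. The work goes in short steps, Python scripts to look and compute and a shell command to move; the robot and the scene stay as the last step left them, time stands still between calls to the robot, and variables do not carry over. Pictures are saved under pics/ and viewed, at most 10 in all, crops included, and the job is handed in when it is done.

```bash
ls; mkdir -p pics; python3 - <<'E'
from workcell import manip
import cv2
for n in("top","side"):
    print(n,manip.camera_info(n)); cv2.imwrite(f"pics/{n}0.png",cv2.resize(manip.snapshot(n)[:,:,::-1],(800,600),interpolation=cv2.INTER_CUBIC))
s=manip.get_state();print(s)
E
```

```text
jog.py
pics
workcell.py
top {'fx': 510.28574285481477, 'fy': 510.28574285481477, 'cx': 281.41176245837886, 'cy': 206.3788440522238, 'xyz': array([ 0.43637885, -0.00862031,  1.75408189]), 'attitude': array([-3.04315277, -0.00415854, -1.55463767])}
side {'fx': 400.256076079816, 'fy': 400.256076079816, 'cx': 279.3173329354997, 'cy': 207.44413909462034, 'xyz': array([-0.07396676, -0.64636334,  1.13573029]), 'attitude': array([-2.41166826,  0.0178734 , -0.82152856])}
{'time_s': 0.1, 'qpos': array([ 1.07961799e+00,  1.31072747e-01,  1.48915170e+00, -2.00466802e-05,
        1.52295868e+00, -8.54016962e-02]), 'qvel': array([ 0.00030454, -0.00130983, -0.00111501,  0.00136486, -0.00098058,
       -0.00099868]), 'tau': array([ 7.09808046e-04, -5.61334062e+01, -4.93099988e+01,  7.70000531e-02,
        2.89612496e-02, -6.58764861e-05]), 'tool_pos': array([0.23673143, 0.5511126 , 0.40381005]), 'eef_rot': array([-3.14000627e+00, -1.15714664e-04,  2.73581690e+00]), 'force': array([-0.02741607, -0.18859054, -0.50275256]), 'moment': array([ 0.0046519 , -0.00518309,  0.05950646]), 'grip_force': 0.0, 'grip_width': 0.09301434051257253}
```

View pics/top0.png

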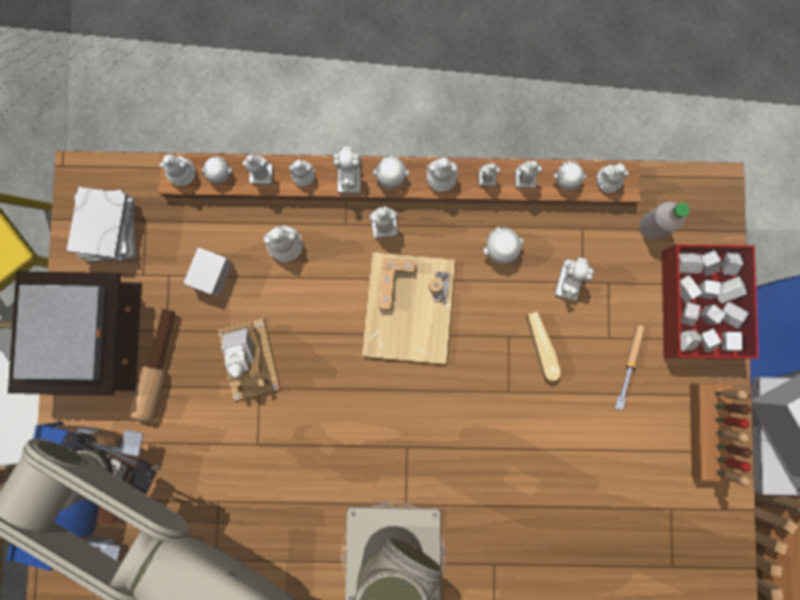

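View pics/side0.png

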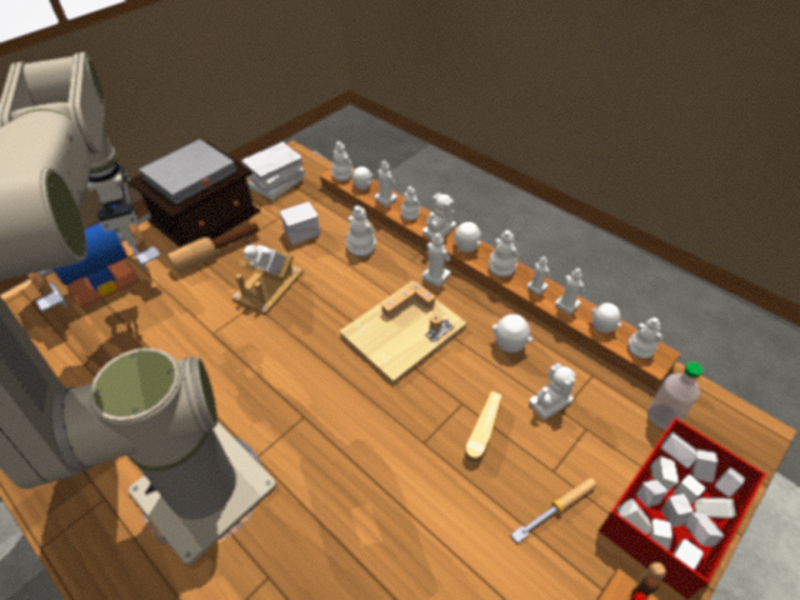

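Top view: rest with the stone near (245,358), board corners near (372,254)–(445,363), dog near (437,285), and wedge from its tip at (533,315) to its thick end at (553,378). The side view agrees. I'll enlarge both.

```bash
python3 - <<'E'
from workcell import manip
import cv2,numpy as np
im={n:np.mean([manip.snapshot(n).astype(float) for _ in range(4)],0).astype(np.uint8)[:,:,::-1] for n in("top","side")}
for n in im: cv2.imwrite(f"pics/{n}_avg.png",im[n])
def crop(n,x,y,w,h,s):
    c=cv2.resize(im[n][y:y+h,x:x+w],None,fx=s,fy=s,interpolation=cv2.INTER_CUBIC)
    for k in range(0,w,10):
        cv2.line(c,(k*s,0),(k*s,6 if k%50 else 12),(0,0,255),1)
        if (x+k)%20==0: cv2.putText(c,str(x+k),(k*s,20),0,.4,(0,0,255),1)
    for k in range(0,h,10):
        cv2.line(c,(0,k*s),(6,k*s),(0,0,255),1)
        if (y+k)%20==0:cv2.putText(c,str(y+k),(8,k*s+4),0,.4,(0,0,255),1)
    return c
cv2.imwrite("pics/c1.png",np.hstack([crop("top",145,170,60,120,5),crop("top",250,170,70,120,5),crop("top",365,170,30,120,5)]))
a=crop("side",160,165,60,60,6);b=crop("side",235,190,100,80,5)
c=np.zeros((600,800,3),np.uint8);c[:360,:360]=crop("side",160,165,60,60,6);c[:400,360:]=crop("side",238,192,88,80,5)
c[400:600,360:620]=crop("side",320,270,52,40,5)[:200]
c[360:600,:360]=crop("side",320,270,60,40,6)
cv2.imwrite("pics/c2.png",c)
E
```

```text
(no output)
```

View pics/c1.png

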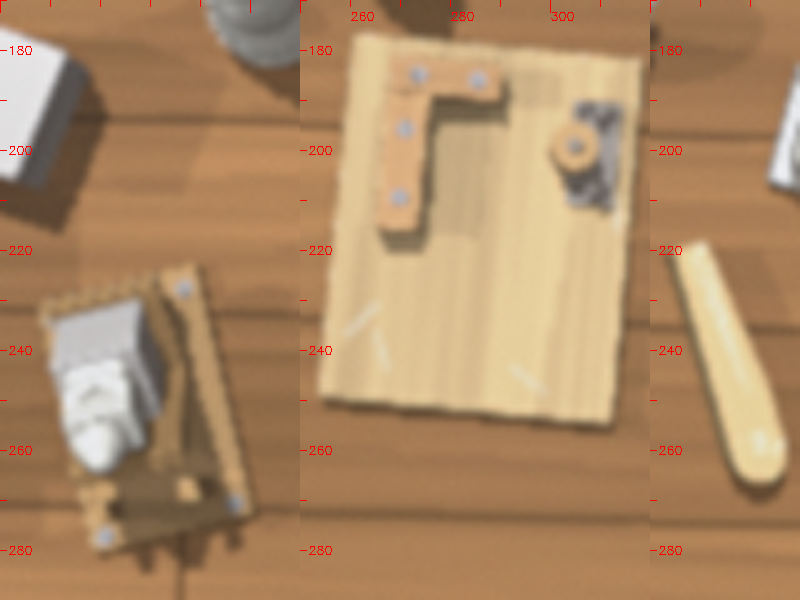

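View pics/c2.png

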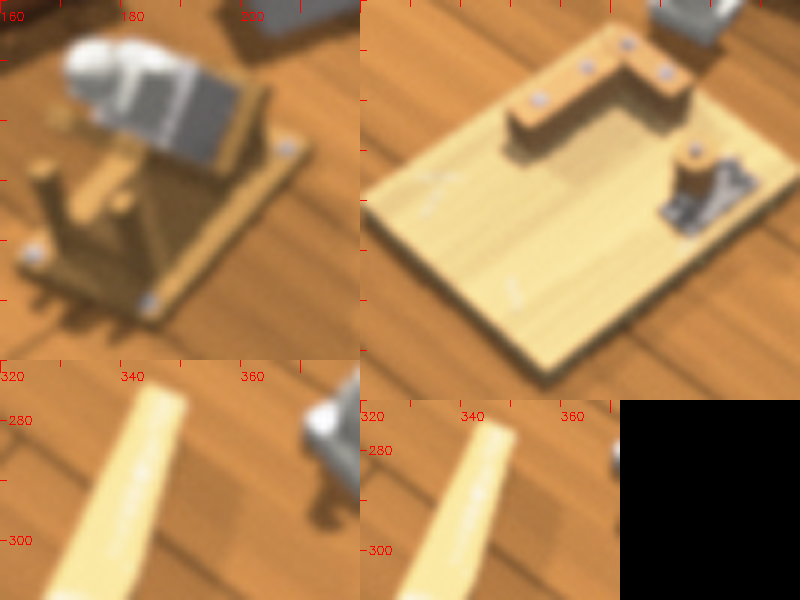

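Top crop: board corners, L-shaped stops (inner corner near (430,93) in the crop), dog top (576,147), the stone's block front face (52,322)–(138,300), head (99,448), wedge tip (675,255)/(707,243) and rounded end (762,485). The side crop shows the same features and the stone's right side quad (243,88),(215,165),(162,145),(200,68). Next I'll fit the poses from both views.

```bash
cat > h.py <<'E'
from workcell import manip
import numpy as np
from scipy.optimize import least_squares
from scipy.spatial.transform import Rotation as R
CI={n:manip.camera_info(n) for n in("top","side")}
def proj(n,P):
    c=CI[n];q=R.from_euler("xyz",c["attitude"]).inv().apply(np.atleast_2d(P)-c["xyz"])
    return np.c_[c["fx"]*q[:,0]/q[:,2]+c["cx"],c["fy"]*q[:,1]/q[:,2]+c["cy"]]
def fit(obs,x0,pose):
    """obs: list (cam,local mm,u,v); pose(p)->R,t"""
    def f(p):
        r,t=pose(p);return np.concatenate([proj(n,r.apply(np.array(l)/1e3)+t)[0]-[u,v] for n,l,u,v in obs])
    s=least_squares(f,x0,loss="soft_l1");return s.x,f(s.x).reshape(-1,2).round(1)
flat=lambda p:(R.from_euler("z",p[2]),np.array([p[0],p[1],0]))
def lean(p): return R.from_euler("zy",[0,0]) if 0 else R.from_euler("z",p[3])*R.from_euler("y",-.61),np.array(p[:3])
E
cat > m.py <<'E'
from h import *
B=[("top",(125,110,20),261.4,177),("top",(125,-90,20),318.6,181.8),("top",(-125,-90,20),312.4,255),("top",(-125,110,20),253.6,249.8),
("top",(83,53,54),276,188.6),("top",(-10,53,54),273.6,215.2),("top",(83,5,54),290.6,190),
("side",(-125,110,20),238.4,232),("side",(-125,-90,20),275,267),("side",(125,-90,20),325.6,226.4),("side",(125,110,20),290,196.4),
("side",(83,53,54),291,205),("side",(-10,53,54),271.4,218.4),("side",(83,5,54),302,212.6)]
p,r=fit(B,[.5,0,0],flat);print("board",p.round(4),r.tolist())
# dog
D=[("top",(0,0,58),305.2,199.4),("side",(0,0,58),305.4,222)]
d,r=fit(D,[.5,-.05],lambda q:(R.identity(),np.array([q[0],q[1],0])))
print("dog in board",(R.from_euler("z",-p[2]).apply([d[0]-p[0],d[1]-p[1],0])*1e3).round(1),r.tolist())
S=[("top",(28,28,0),155.4,234.4),("top",(28,-28,0),172.6,230),("top",(0,0,123),164.8,259.6),
("side",(28,-28,0),200.5,179.7),("side",(-28,-28,0),195.8,192.5),("side",(-28,-28,60),187,189.2),("side",(28,-28,60),193.3,176.3),("side",(0,0,123),174.7,174.2)]
s,r=fit(S,[.5,.3,.08,.2],lean);print("stone",s.round(4),r.tolist())
rr,t=lean(s);print("grip",(rr.apply([0,0,.086])+t).round(4))
W=[("top",(82.5,17.9,36),370,221),("top",(82.5,-4.1,36),376.4,218.6),("top",(-64.6,0,36),387,261.6),
("side",(82.5,17.9,36),344.5,274.2),("side",(82.5,-4.1,36),351.2,277.5),("side",(-64.6,0,36),334.6,311.5)]
w,r=fit(W,[.4,-.3,.2],flat);print("wedge",w.round(4),r.tolist())
E
python3 m.py
```

```text
board [ 0.5754 -0.0412 -0.0822] [[-0.2, -0.3], [0.5, 0.6], [0.0, 0.2], [0.0, -0.4], [0.4, 0.5], [0.1, 1.4], [0.0, 0.5], [-0.5, -0.2], [0.5, -0.5], [1.8, -0.1], [-0.9, 0.3], [0.4, -0.7], [1.0, -0.8], [-1.4, -1.1]]
dog in board [ 57.6 -45.3   0. ] [[-0.3, -0.1], [0.2, 0.4]]
stone [0.4897 0.3674 0.0479 0.2577] [[0.6, -0.4], [-0.1, -0.0], [-0.1, 0.1], [0.1, -0.5], [-0.9, 0.1], [0.1, 0.1], [-0.3, -0.9], [0.3, 1.7]]
grip [0.4421 0.3549 0.1183]
wedge [ 0.4894 -0.353   0.2867] [[-0.1, -0.6], [-0.3, 0.1], [0.4, -0.4], [0.3, 0.1], [0.1, -0.6], [-1.4, 3.3]]
```

The rows are not in the units I measure in: shifts go in units of 50 mm and turns go in units of 0.2 rad. I convert before sending: -0.11 rad is -0.55.

```bash
cat >> h.py <<'E'
def togo(target,yaw=None,obj="grasp"):
    """tool-axis shift of grasp point to world target, after turning to yaw"""
    s=manip.get_state();r=R.from_euler("xyz",s["eef_rot"]);g=np.array(s["tool_pos"])+r.apply([0,0,.167])
    y=s["eef_rot"][2];yaw=y if yaw is None else yaw
    dy=(yaw-y+np.pi)%(2*np.pi)-np.pi
    r2=R.from_euler("z",dy)*r
    print("t",round(s["time_s"],2),"grasp",g.round(4),"turn",round(-dy,4),"shift after turn",r2.inv().apply(np.array(target)-g).round(4),"F",np.round(s["force"],1),"w",round(s["grip_width"],4),"gf",round(s["grip_force"],1))
def board(x,y,z):
    return R.from_euler("z",-.0822).apply([x/1e3,y/1e3,z/1e3])+[.5754,-.0412,0]
E
python3 jog.py '[[[0, 0, 0, -0.55, 0.093], [0, 0, 0, -0.55, 0.093], [0, 0, 0, -0.55, 0.093], [0, 0, 0, -0.55, 0.093], [0, 0, 0, -0.55, 0.093], [0, 0, 0, -0.55, 0.093], [0, 0, 0, 0, 0.093]]]'
python3 -c "
from h import *
togo([.4421,.3549,.1183],.254+np.pi)"
```

```text
time_s: 1.08
tool_pos: [0.2368, 0.5513, 0.4047]
eef_rot: [-3.142, 0.0, -2.882]
force: [-1.4, -0.5, 0.2]
grip_width: 0.0927
grip_force: 0.0
t 1.08 grasp [0.2368 0.5513 0.2377] turn 0.0055 shift after turn [-0.1493 -0.2417  0.1194] F [-1.4 -0.5  0.2] w 0.0927 gf 0.0
```

```bash

python3 jog.py '[[[-0.426, -0.69, 0, 0, 0.093], [-0.426, -0.69, 0, 0, 0.093], [-0.426, -0.69, 0, 0, 0.093], [-0.426, -0.69, 0, 0, 0.093], [-0.426, -0.69, 0, 0, 0.093], [-0.426, -0.69, 0, 0, 0.093], [-0.43, -0.694, 0, 0.025, 0.093], [0, 0, 0, 0, 0.093]]]'
python3 - <<'E'
from h import *
import cv2
togo([.4421,.3549,.1183],.254+np.pi)
for n in("top","side"):cv2.imwrite(f"pics/{n}1.png",manip.snapshot(n)[:,:,::-1])
t=cv2.imread("pics/top1.png");s=cv2.imread("pics/side1.png")
c=np.hstack([cv2.resize(t[190:290,130:230],(400,400),interpolation=2),cv2.resize(s[120:220,140:240],(400,400),interpolation=2)]);cv2.imwrite("pics/c3.png",c)
E
```

```text
time_s: 1.75
tool_pos: [0.4464, 0.3501, 0.4048]
eef_rot: [-3.139, 0.002, -2.903]
force: [-0.3, 0.5, 0.4]
grip_width: 0.0928
grip_force: 0.0
t 1.75 grasp [0.4468 0.3498 0.2378] turn -0.015 shift after turn [0.0035 0.0064 0.1195] F [-0.3  0.5  0.4] w 0.0928 gf 0.0
```

View pics/c3.png

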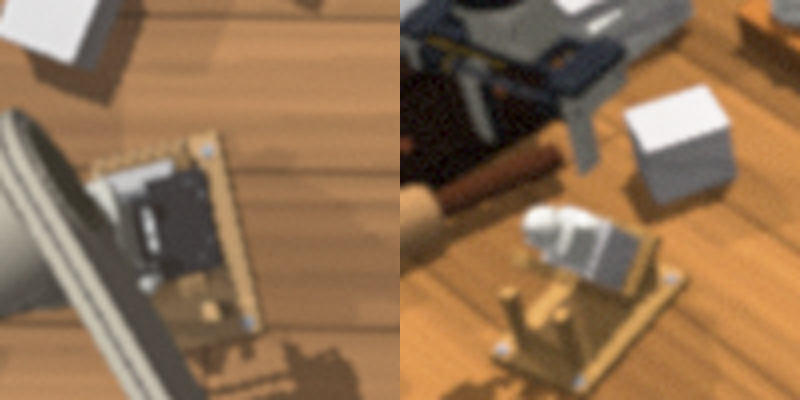

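The open fingers straddle the stone from above: right finger at about (585,150) in the right half, stone at (585,245). I'll correct the small offset and lower.

```bash

python3 jog.py '[[[0, 0, 0, 0, 0.093], [0, 0, 0, 0, 0.093]]]'
python3 -c "
from h import *
togo([.4421,.3549,.1183],.254+np.pi)"
```

```text
time_s: 2.02
tool_pos: [0.4413, 0.3558, 0.4048]
eef_rot: [3.141, -0.0, -2.892]
force: [-0.1, -0.7, -0.2]
grip_width: 0.0925
grip_force: 0.0
t 2.02 grasp [0.4413 0.3558 0.2378] turn -0.0048 shift after turn [-0.0006 -0.0011  0.1195] F [-0.1 -0.7 -0.2] w 0.0925 gf 0.0
```

```bash

python3 jog.py '[[[-0.012, -0.02, 0.6, -0.025, 0.093], [0, 0, 0.6, 0, 0.093], [0, 0, 0.6, 0, 0.093], [0, 0, 0.4, 0, 0.093], [0, 0, 0.19, 0, 0.093], [0, 0, 0, 0, 0.093], [0, 0, 0, 0, 0.093]]]'
python3 jog.py '[[[0, 0, 0, 0, 0.04], [0, 0, 0, 0, 0.04], [0, 0, 0, 0, 0.04], [0, 0, 0, 0, 0.04], [0, 0, 0, 0, 0.04], [0, 0, 0, 0, 0.04], [0, 0, 0, 0, 0.04], [0, 0, 0, 0, 0.04]]]' 20
python3 jog.py '[[[0, 0, 0, 0, 0.04], [0, 0, 0, 0, 0.04], [0, 0, 0, 0, 0.04], [0, 0, 0, 0, 0.04]]]'
```

```text
time_s: 2.6
tool_pos: [0.4425, 0.3549, 0.2858]
eef_rot: [3.142, -0.0, -2.886]
force: [-0.5, -0.2, -0.6]
grip_width: 0.0931
grip_force: 0.0
time_s: 3.27
tool_pos: [0.4427, 0.3545, 0.2855]
eef_rot: [3.14, -0.0, -2.887]
force: [-6.7, 7.7, 5.0]
grip_width: 0.0443
grip_force: 4.1
time_s: 3.6
tool_pos: [0.4427, 0.3546, 0.2855]
eef_rot: [3.14, 0.0, -2.887]
force: [-3.4, 4.9, 3.3]
grip_width: 0.0438
grip_force: 20.0
```

```bash

python3 jog.py '[[[0, 0, -0.2, 0, 0.04], [0, 0, -0.4, 0, 0.04], [0, 0, -0.6, 0, 0.04], [0, 0, -0.6, 0, 0.04], [0, 0, -0.6, 0, 0.04], [0, 0, -0.4, 0, 0.04], [0, 0, 0, 0, 0.04], [0, 0, 0, 0, 0.04]]]' 20
python3 - <<'E'
from h import *
import cv2
s=manip.snapshot("side")[:,:,::-1];t=manip.snapshot("top")[:,:,::-1]
cv2.imwrite("pics/c4.png",np.hstack([cv2.resize(s[90:220,140:240],(462,600),interpolation=2),cv2.resize(t[180:300,140:200],(300,600),interpolation=2)]))
togo(board(55,25,190),-.0822+np.pi)
E
```

```text
time_s: 4.27
tool_pos: [0.4431, 0.3539, 0.4254]
eef_rot: [-3.141, 0.001, -2.888]
force: [-0.0, -0.0, -8.1]
grip_width: 0.0443
grip_force: 20.0
t 4.37 grasp [0.4419 0.3531 0.2553] turn 0.3361 shift after turn [-0.2207 -0.3569  0.065 ] F [-0.9 -0.7 -7.3] w 0.044 gf 20.0
```

View pics/c4.png

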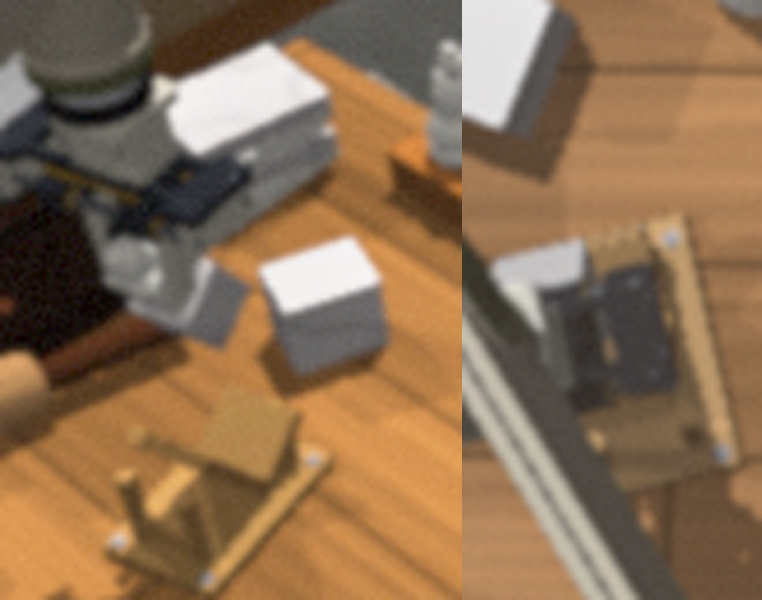

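Stone is held at its 35° lean, clear of the rest at about (215,320). I'll carry it to a spot above the board short of the stops.

```bash

python3 jog.py '[[[0, 0, -0.4, 0.42, 0.04], [0, 0, -0.4, 0.42, 0.04], [0, 0, 0, 0.42, 0.04], [0, 0, 0, 0.42, 0.04], [0, 0, 0, 0, 0.04]]]' 20
python3 -c "
from h import *
togo(board(-20,20,130),-.0822+np.pi)"
```

```text
time_s: 4.78
tool_pos: [0.4427, 0.3538, 0.4625]
eef_rot: [-3.139, -0.003, 3.056]
force: [-0.2, -1.2, -6.8]
grip_width: 0.0437
grip_force: 20.0
t 4.78 grasp [0.4422 0.3534 0.2955] turn -0.0037 shift after turn [-0.1457 -0.3619  0.1661] F [-0.2 -1.2 -6.8] w 0.0437 gf 20.0
```

```bash

python3 jog.py '[[[-0.12, -0.3, 0, 0, 0.04], [-0.22, -0.54, 0, 0, 0.04], [-0.28, -0.68, 0, 0, 0.04], [-0.28, -0.68, 0, 0, 0.04], [-0.28, -0.68, 0, 0, 0.04], [-0.28, -0.68, 0, 0, 0.04], [-0.28, -0.68, 0, 0, 0.04], [-0.28, -0.68, 0, 0, 0.04]]]' 20
python3 jog.py '[[[-0.28, -0.68, 0, 0, 0.04], [-0.28, -0.68, 0.4, 0, 0.04], [-0.2, -0.54, 0.6, 0, 0.04], [-0.12, -0.42, 0.6, 0, 0.04], [0, 0, 0.6, 0, 0.04], [0, 0, 0, 0, 0.04], [0, 0, 0, 0, 0.04], [0, 0, 0, 0, 0.04]]]' 20
python3 -c "
from h import *
togo(board(-20,20,112),-.0822+np.pi)"
```

```text
time_s: 5.45
tool_pos: [0.5233, 0.0988, 0.4627]
eef_rot: [-3.141, -0.004, 3.063]
force: [1.7, 0.0, -7.2]
grip_width: 0.044
grip_force: 20.0
time_s: 6.12
tool_pos: [0.5579, -0.0179, 0.3558]
eef_rot: [3.141, -0.0, 3.062]
force: [0.8, 0.3, -5.8]
grip_width: 0.044
grip_force: 20.0
t 6.12 grasp [ 0.5578 -0.0179  0.1888] turn 0.0023 shift after turn [ 0.0005 -0.0018  0.0768] F [ 0.8  0.3 -5.8] w 0.044 gf 20.0
```

Lower to near the board, then feel down in small steps.

```bash

python3 jog.py '[[[0, -0.036, 0.6, 0, 0.04], [0, 0, 0.5, 0, 0.04], [0, 0, 0.3, 0, 0.04], [0, 0, 0.1, 0, 0.04], [0, 0, 0, 0, 0.04], [0, 0, 0, 0, 0.04]]]' 20
python3 jog.py '[[[0, 0, 0.02, 0, 0.04], [0, 0, 0.02, 0, 0.04], [0, 0, 0.02, 0, 0.04], [0, 0, 0, 0, 0.04]]]' 
python3 jog.py '[[[0, 0, 0.02, 0, 0.04], [0, 0, 0.02, 0, 0.04], [0, 0, 0, 0, 0.04]]]' 
```

```text
time_s: 6.62
tool_pos: [0.5586, -0.0198, 0.2827]
eef_rot: [-3.141, 0.003, 3.061]
force: [0.6, -0.2, -6.0]
grip_width: 0.0439
grip_force: 20.0
time_s: 6.95
tool_pos: [0.5579, -0.0202, 0.2779]
eef_rot: [-3.142, 0.001, 3.06]
force: [-0.9, 1.0, -7.9]
grip_width: 0.0441
grip_force: 20.0
time_s: 7.2
tool_pos: [0.558, -0.0203, 0.2768]
eef_rot: [-3.141, 0.001, 3.06]
force: [-4.1, 0.0, 5.1]
grip_width: 0.0439
grip_force: 20.0
```

Contact felt. Ease the grip and let it start to right itself.

```bash

python3 jog.py '[[[0, 0, 0, 0, 0.04], [0, 0, 0, 0, 0.04], [0, 0, 0, 0, 0.04]]]' 12
python3 jog.py '[[[-0.04, 0, 0, 0, 0.04], [-0.04, 0, -0.01, 0, 0.04], [-0.04, 0, -0.01, 0, 0.04], [-0.04, 0, -0.01, 0, 0.04], [0, 0, 0, 0, 0.04]]]' 
```

```text
time_s: 7.45
tool_pos: [0.5582, -0.0203, 0.2768]
eef_rot: [-3.142, 0.002, 3.06]
force: [-4.5, 0.4, 5.8]
grip_width: 0.0439
grip_force: 12.0
time_s: 7.87
tool_pos: [0.5664, -0.0209, 0.2778]
eef_rot: [-3.142, 0.002, 3.06]
force: [-2.3, 0.9, 6.2]
grip_width: 0.0442
grip_force: 12.0
```

```bash

python3 jog.py '[[[0, 0, -0.02, 0, 0.04], [0, 0, 0, 0, 0.04], [0, 0, 0, 0, 0.04]]]' 12
python3 jog.py '[[[0, 0, -0.02, 0, 0.04], [0, 0, 0, 0, 0.04], [0, 0, 0, 0, 0.04]]]' 12
python3 jog.py '[[[0, 0, -0.02, 0, 0.04], [0, 0, 0, 0, 0.04], [0, 0, 0, 0, 0.04]]]' 12
python3 jog.py '[[[0, 0, 0, 0, 0.04], [0, 0, 0, 0, 0.04], [0, 0, 0, 0, 0.04]]]' 9
```

```text
time_s: 8.12
tool_pos: [0.566, -0.0209, 0.2779]
eef_rot: [-3.142, 0.001, 3.06]
force: [1.9, 0.3, -1.0]
grip_width: 0.0441
grip_force: 12.0
time_s: 8.37
tool_pos: [0.5653, -0.0208, 0.2781]
eef_rot: [-3.142, -0.001, 3.06]
force: [-0.1, -0.5, -5.3]
grip_width: 0.044
grip_force: 12.0
time_s: 8.62
tool_pos: [0.5652, -0.0208, 0.2791]
eef_rot: [3.142, -0.002, 3.06]
force: [-0.4, 0.7, -6.1]
grip_width: 0.0438
grip_force: 12.0
time_s: 8.87
tool_pos: [0.5655, -0.0208, 0.2796]
eef_rot: [-3.142, -0.0, 3.06]
force: [0.3, 0.1, -6.0]
grip_width: 0.044
grip_force: 9.0
```

```bash

python3 - <<'E'
from h import *
import cv2
s=manip.snapshot("side")[:,:,::-1]
cv2.imwrite("pics/s5.png",s);cv2.imwrite("pics/c5.png",cv2.resize(s[150:270,230:340],(660,720)[:0] or (550,600),interpolation=2))
togo(board(-20,20,112),-.0822+np.pi)
E
```

```text
t 8.92 grasp [ 0.5656 -0.0208  0.1127] turn 0.0004 shift after turn [0.0085 0.0005 0.0007] F [ 0.2  1.1 -6.1] w 0.044 gf 9.0
```

View pics/c5.png

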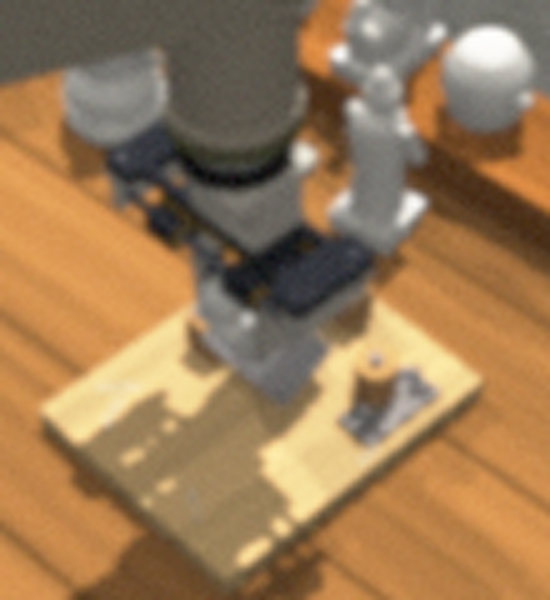

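The stone, at about (270,350), still leans in the gripper. Its underside edge runs from (290,400) to (325,345). I'll estimate the tilt numerically.

```bash

python3 - <<'E'
from h import *
g=np.array([.5656,-.0208,.1127])
for th in (35,28,20,10):
    r=R.from_euler("z",-.0822)*R.from_euler("y",-np.radians(th))
    P=r.apply(np.array([[28,-28,-86],[-28,-28,-86],[-28,-28,-26]])/1e3)+g
    print(th,((proj("side",P)-[230,150])*5).round().tolist(),P[1].round(3))
E
python3 jog.py '[[[0, 0, 0, 0, 0.04], [0, 0, 0, 0, 0.04], [0, 0, 0, 0, 0.04], [0, 0, 0, 0, 0.04]]]' 7
python3 jog.py '[[[0, 0, 0, 0, 0.04], [0, 0, 0, 0, 0.04], [0, 0, 0, 0, 0.04], [0, 0, 0, 0, 0.04]]]' 5.5
```

```text
35 [[344.0, 330.0], [297.0, 393.0], [260.0, 375.0]] [ 0.59  -0.051  0.026]
28 [[337.0, 343.0], [286.0, 404.0], [256.0, 377.0]] [ 0.579 -0.05   0.024]
20 [[327.0, 358.0], [273.0, 414.0], [250.0, 379.0]] [ 0.566 -0.049  0.022]
10 [[313.0, 375.0], [257.0, 426.0], [244.0, 380.0]] [ 0.551 -0.048  0.023]
time_s: 9.25
tool_pos: [0.5657, -0.0208, 0.2799]
eef_rot: [-3.142, 0.0, 3.06]
force: [0.6, 1.0, -6.7]
grip_width: 0.0441
grip_force: 7.0
time_s: 9.58
tool_pos: [0.5657, -0.0209, 0.2799]
eef_rot: [-3.142, 0.0, 3.06]
force: [0.3, -0.2, -7.1]
grip_width: 0.0439
grip_force: 5.5
```

```bash

python3 jog.py '[[[0, 0, 0, 0, 0.04], [0, 0, 0, 0, 0.04], [0, 0, 0, 0, 0.04], [0, 0, 0, 0, 0.04]]]' 4.5
python3 - <<'E'
from h import *
import cv2
s=manip.snapshot("side")[:,:,::-1]
cv2.imwrite("pics/c6.png",cv2.resize(s[180:250,260:320],(600,700)[:0] or (514,600),interpolation=2))
print(manip.get_state()["force"])
E
```

```text
time_s: 9.92
tool_pos: [0.5657, -0.0209, 0.2799]
eef_rot: [3.142, 0.0, 3.06]
force: [1.4, -0.1, -6.6]
grip_width: 0.0442
grip_force: 4.5
[ 0.77750097  0.20714225 -5.68847375]
```

View pics/c6.png

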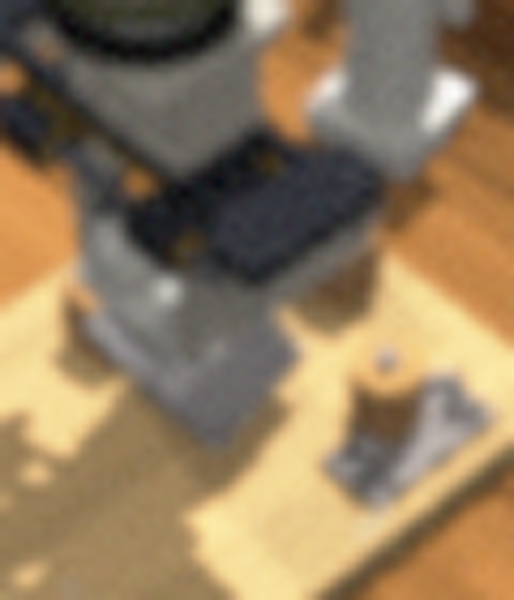

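At low grip it has swung to about 21° (underside corners near (298,355) and (222,445)). Now advance to the far stop, which will push the foot back and finish the righting.

```bash

python3 jog.py '[[[0, 0, 0, 0, 0.04], [-0.1, 0.01, 0, 0, 0.04], [-0.16, 0, 0, 0, 0.04], [-0.16, 0, 0, 0, 0.04], [-0.12, 0, 0, 0, 0.04], [-0.06, 0, 0, 0, 0.04], [0, 0, 0, 0, 0.04]]]' 9
python3 jog.py '[[[-0.04, 0, 0, 0, 0.04], [-0.04, 0, 0, 0, 0.04], [-0.04, 0, 0, 0, 0.04], [0, 0, 0, 0, 0.04]]]' 7
python3 jog.py '[[[-0.04, 0, 0, 0, 0.04], [-0.04, 0, 0, 0, 0.04], [-0.04, 0, 0, 0, 0.04], [0, 0, 0, 0, 0.04]]]' 6
python3 -c "
from h import *
togo(board(55,25,106),-.0822+np.pi)"
```

```text
time_s: 10.55
tool_pos: [0.5964, -0.0228, 0.2795]
eef_rot: [3.141, -0.0, 3.06]
force: [0.6, -0.1, -5.4]
grip_width: 0.0439
grip_force: 9.0
time_s: 10.88
tool_pos: [0.6018, -0.0233, 0.2797]
eef_rot: [3.142, 0.0, 3.06]
force: [-0.1, 1.0, -6.3]
grip_width: 0.0439
grip_force: 7.0
time_s: 11.22
tool_pos: [0.6079, -0.0238, 0.2799]
eef_rot: [3.142, 0.0, 3.06]
force: [-0.7, -0.3, -6.7]
grip_width: 0.0439
grip_force: 6.0
t 11.22 grasp [ 0.608  -0.0238  0.1129] turn 0.0004 shift after turn [-0.024   0.005   0.0069] F [-0.7 -0.3 -6.7] w 0.0439 gf 6.0
```

```bash

python3 jog.py '[[[-0.04, 0, 0, 0, 0.04], [-0.04, 0, 0, 0, 0.04], [-0.04, 0, 0, 0, 0.04], [0, 0, 0, 0, 0.04]]]' 6
python3 jog.py '[[[-0.04, 0, 0, 0, 0.04], [-0.04, 0, 0, 0, 0.04], [-0.04, 0, 0, 0, 0.04], [0, 0, 0, 0, 0.04]]]' 6
python3 jog.py '[[[-0.04, 0, 0, 0, 0.04], [-0.04, 0, 0, 0, 0.04], [-0.04, 0, 0, 0, 0.04], [0, 0, 0, 0, 0.04]]]' 6
```

```text
time_s: 11.55
tool_pos: [0.6139, -0.0243, 0.2799]
eef_rot: [-3.142, 0.0, 3.06]
force: [-1.0, -0.1, -6.8]
grip_width: 0.0437
grip_force: 6.0
time_s: 11.88
tool_pos: [0.6199, -0.0248, 0.2799]
eef_rot: [-3.142, 0.0, 3.06]
force: [-0.7, -0.3, -6.2]
grip_width: 0.0441
grip_force: 6.0
time_s: 12.22
tool_pos: [0.6259, -0.0253, 0.2799]
eef_rot: [-3.142, 0.0, 3.06]
force: [-0.5, -0.6, -7.9]
grip_width: 0.0442
grip_force: 6.0
```

```bash

python3 jog.py '[[[0, 0, 0.02, 0, 0.04], [0, 0, 0.02, 0, 0.04], [0, 0, 0.02, 0, 0.04], [0, 0, 0, 0, 0.04]]]' 6
python3 jog.py '[[[0, 0, 0.02, 0, 0.04], [0, 0, 0.02, 0, 0.04], [0, 0, 0, 0, 0.04]]]' 6
python3 jog.py '[[[0, 0, 0.02, 0, 0.04], [0, 0, 0.02, 0, 0.04], [0, 0, 0, 0, 0.04]]]' 6
python3 - <<'E'
from h import *
import cv2
togo(board(55,25,106),-.0822+np.pi)
s=manip.snapshot("side")[:,:,::-1]
cv2.imwrite("pics/c7.png",cv2.resize(s[165:235,265:325],(514,600),interpolation=2))
E
```

```text
time_s: 12.55
tool_pos: [0.6265, -0.0253, 0.2789]
eef_rot: [-3.142, 0.004, 3.06]
force: [3.8, 0.1, 4.6]
grip_width: 0.0443
grip_force: 6.0
time_s: 12.8
tool_pos: [0.6269, -0.0254, 0.2775]
eef_rot: [-3.141, 0.006, 3.06]
force: [3.2, 0.4, 6.9]
grip_width: 0.0442
grip_force: 6.0
time_s: 13.05
tool_pos: [0.627, -0.0254, 0.2757]
eef_rot: [-3.141, 0.006, 3.06]
force: [4.0, -0.9, 6.8]
grip_width: 0.0439
grip_force: 6.0
t 13.05 grasp [ 0.6281 -0.0255  0.1087] turn 0.0004 shift after turn [-0.0037  0.005   0.0027] F [ 4.  -0.9  6.8] w 0.0439 gf 6.0
```

View pics/c7.png

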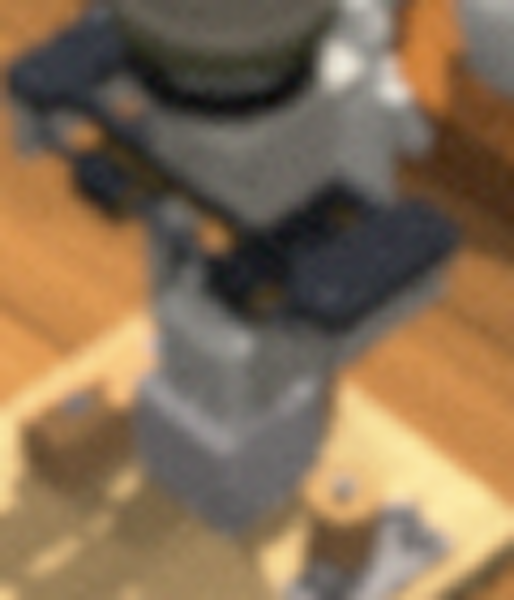

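The stone stands almost upright on the board, with its near bottom corner at (235,530) and the dog at (340,490). I'll bring the top forward the last few mm, then move left to the cleat by feel.

The rows are not in the units I measure in: shifts go in units of 50 mm and turns go in units of 0.2 rad. I convert before sending: -0.0012 m is -0.024, -0.001 m is -0.02.

```bash

python3 jog.py '[[[-0.024, 0, 0.01, 0, 0.04], [-0.024, 0, 0.01, 0, 0.04], [-0.02, 0, 0, 0, 0.04], [0, 0, 0, 0, 0.04]]]' 6
python3 jog.py '[[[-0.02, 0, 0, 0, 0.04], [-0.02, 0, 0, 0, 0.04], [0, 0, 0, 0, 0.04]]]' 6
python3 jog.py '[[[-0.02, 0, 0, 0, 0.04], [0, 0, 0, 0, 0.04], [0, 0, 0, 0, 0.04]]]' 6
python3 -c "
from h import *
togo(board(55,25,106),-.0822+np.pi)"
```

```text
time_s: 13.43
tool_pos: [0.6301, -0.0256, 0.2741]
eef_rot: [-3.141, 0.005, 3.06]
force: [4.0, 0.8, 5.6]
grip_width: 0.0438
grip_force: 6.0
time_s: 13.68
tool_pos: [0.6318, -0.0258, 0.2734]
eef_rot: [-3.142, 0.003, 3.06]
force: [2.9, -0.5, 7.0]
grip_width: 0.0439
grip_force: 6.0
time_s: 13.93
tool_pos: [0.6325, -0.0258, 0.2732]
eef_rot: [-3.141, 0.003, 3.06]
force: [1.9, -0.2, 6.2]
grip_width: 0.0443
grip_force: 6.0
t 13.93 grasp [ 0.633  -0.0259  0.1062] turn 0.0004 shift after turn [0.0011 0.005  0.0002] F [ 1.9 -0.2  6.2] w 0.0443 gf 6.0
```

```bash

python3 jog.py '[[[0, 0, -0.02, 0, 0.04], [0, 0, -0.02, 0, 0.04], [0, 0, 0, 0, 0.04]]]' 3
python3 jog.py '[[[0, 0, 0, 0, 0.05], [0, 0, 0, 0, 0.05], [0, 0, 0, 0, 0.05]]]' 3
python3 -c "
from h import *
togo(board(55,25,106),-.0822+np.pi)"
```

```text
time_s: 14.18
tool_pos: [0.6317, -0.0258, 0.2735]
eef_rot: [-3.142, -0.001, 3.06]
force: [1.8, -1.4, 0.4]
grip_width: 0.0438
grip_force: 3.0
time_s: 14.43
tool_pos: [0.6316, -0.0257, 0.2733]
eef_rot: [3.142, -0.001, 3.06]
force: [0.4, -0.9, 0.5]
grip_width: 0.05
grip_force: 0.0
t 14.43 grasp [ 0.6313 -0.0257  0.1063] turn 0.0004 shift after turn [-0.0005  0.005   0.0003] F [ 0.4 -0.9  0.5] w 0.05 gf 0.0
```

Grip again and slide it left to the cleat by feel.

```bash

python3 jog.py '[[[0, 0, 0, 0, 0.04], [0, 0, 0, 0, 0.04], [0, 0, 0, 0, 0.04], [0, 0.02, 0, 0, 0.04], [0, 0.02, 0, 0, 0.04], [0, 0.02, 0, 0, 0.04], [0, 0, 0, 0, 0.04]]]' 10
python3 jog.py '[[[0, 0.02, 0, 0, 0.04], [0, 0.02, 0, 0, 0.04], [0, 0, 0, 0, 0.04]]]' 
python3 jog.py '[[[0, 0.02, 0, 0, 0.04], [0, 0.02, 0, 0, 0.04], [0, 0, 0, 0, 0.04]]]'
python3 -c "
from h import *
togo(board(55,25,106),-.0822+np.pi)"
```

```text
time_s: 15.02
tool_pos: [0.6321, -0.0227, 0.2735]
eef_rot: [3.142, -0.0, 3.06]
force: [-0.2, 0.1, -2.6]
grip_width: 0.044
grip_force: 10.0
time_s: 15.27
tool_pos: [0.6322, -0.0205, 0.2736]
eef_rot: [3.141, -0.0, 3.06]
force: [1.1, -0.1, -1.9]
grip_width: 0.0439
grip_force: 10.0
time_s: 15.52
tool_pos: [0.6323, -0.0185, 0.2735]
eef_rot: [3.141, -0.001, 3.06]
force: [-0.0, -0.8, -5.6]
grip_width: 0.044
grip_force: 10.0
t 15.52 grasp [ 0.6323 -0.0184  0.1065] turn 0.0005 shift after turn [-0.0002 -0.0024  0.0005] F [-0.  -0.8 -5.6] w 0.044 gf 10.0
```

```bash

python3 jog.py '[[[0, 0.02, 0.01, 0, 0.04], [0, 0.02, 0, 0, 0.04], [0, 0, 0, 0, 0.04]]]' 
python3 jog.py '[[[0, 0.02, 0, 0, 0.04], [0, 0.02, 0, 0, 0.04], [0, 0, 0, 0, 0.04]]]'
python3 -c "
from h import *
togo(board(55,25,106),-.0822+np.pi);print(proj('top',board(55,25,160)),proj('side',board(83,-3,80)))"
```

```text
time_s: 15.77
tool_pos: [0.6328, -0.0167, 0.2736]
eef_rot: [3.142, 0.001, 3.06]
force: [0.1, -1.9, -2.2]
grip_width: 0.0437
grip_force: 10.0
time_s: 16.02
tool_pos: [0.6329, -0.0158, 0.2737]
eef_rot: [-3.139, 0.001, 3.06]
force: [-0.3, -8.0, -1.4]
grip_width: 0.0443
grip_force: 10.0
t 16.02 grasp [ 0.633  -0.0162  0.1067] turn 0.0001 shift after turn [ 0.0004 -0.0046  0.0007] F [-0.3 -8.  -1.4] w 0.0443 gf 10.0
[[284.1812668  194.28765843]] [[302.36786411 207.89823792]]
```

```bash

python3 jog.py '[[[0, 0.02, 0, 0, 0.04], [0, 0.01, 0, 0, 0.04], [0, 0, 0, 0, 0.04]]]' 10
python3 jog.py '[[[0, -0.05, 0, 0, 0.04], [0, 0, 0, 0, 0.04]]]' 4
python3 -c "
from h import *
togo(board(55,25,106),-.0822+np.pi)"
python3 jog.py '[[[0, 0, 0, 0, 0.06], [0, 0, 0, 0, 0.06], [0, 0, 0, 0, 0.06], [0, 0, -0.6, 0, 0.06], [0, 0, -0.6, 0, 0.06], [0, 0, -0.6, 0, 0.03], [0, 0, 0, 0, 0], [0, 0, 0, 0, 0]]]' 10
python3 -c "
from h import *
togo(board(-10,29.5,106),-.0822+np.pi)"
```

```text
time_s: 16.27
tool_pos: [0.6331, -0.0151, 0.2741]
eef_rot: [-3.138, 0.001, 3.059]
force: [-2.0, -11.4, 0.5]
grip_width: 0.0439
grip_force: 10.0
time_s: 16.43
tool_pos: [0.6329, -0.0164, 0.274]
eef_rot: [-3.141, 0.001, 3.059]
force: [-0.9, -5.4, 1.8]
grip_width: 0.0442
grip_force: 4.0
t 16.43 grasp [ 0.6331 -0.0165  0.107 ] turn -0.0001 shift after turn [ 0.0005 -0.0043  0.001 ] F [-0.9 -5.4  1.8] w 0.0442 gf 4.0
time_s: 17.1
tool_pos: [0.6335, -0.0154, 0.3665]
eef_rot: [3.141, 0.006, 3.06]
force: [-0.2, 0.9, 0.2]
grip_width: 0.0442
grip_force: 0.0
t 17.1 grasp [ 0.6345 -0.0154  0.1995] turn 0.0009 shift after turn [ 0.0673 -0.0011  0.0931] F [-0.2  0.9  0.2] w 0.0442 gf 0.0
```

The gripper body would foul the head on a low push, so I'll regrip the torso instead. Pressing down while pushing towards the far stop keeps the stone from tipping.

```bash

python3 jog.py '[[[0, 0, 0, 0, 0.062], [0, 0, 0, 0, 0.062], [0, 0, 0.6, 0, 0.062], [0, 0, 0.6, 0, 0.062], [0, 0, 0.5, 0, 0.062], [0, 0, 0.13, 0, 0.062], [0, 0, 0, 0, 0.062], [0, 0, 0, 0, 0.062]]]' 10
python3 jog.py '[[[0, 0, 0, 0, 0.04], [0, 0, 0, 0, 0.04], [0, 0, 0, 0, 0.04], [0, 0, 0, 0, 0.04]]]' 25
python3 -c "
from h import *
togo(board(55,25,106),-.0822+np.pi)"
python3 jog.py '[[[0, 0, 0.02, 0, 0.04], [0, 0, 0.02, 0, 0.04], [0, 0, 0, 0, 0.04]]]' 25
```

```text
time_s: 17.77
tool_pos: [0.6326, -0.0157, 0.2716]
eef_rot: [3.141, -0.001, 3.06]
force: [-0.1, 0.4, -0.1]
grip_width: 0.0619
grip_force: 0.0
time_s: 18.1
tool_pos: [0.6333, -0.0162, 0.2737]
eef_rot: [-3.141, 0.003, 3.06]
force: [0.4, -2.2, 5.3]
grip_width: 0.0441
grip_force: 25.0
t 18.1 grasp [ 0.6338 -0.0163  0.1067] turn 0.0003 shift after turn [ 0.0012 -0.0046  0.0007] F [ 0.4 -2.2  5.3] w 0.0441 gf 25.0
time_s: 18.35
tool_pos: [0.6334, -0.0165, 0.2734]
eef_rot: [-3.14, 0.003, 3.06]
force: [-6.8, -2.2, 15.9]
grip_width: 0.044
grip_force: 25.0
```

```bash

python3 jog.py '[[[-0.02, 0, 0, 0, 0.04], [0, 0, 0, 0, 0.04], [0, 0, 0, 0, 0.04]]]' 25
python3 jog.py '[[[-0.02, 0, 0, 0, 0.04], [0, 0, 0, 0, 0.04], [0, 0, 0, 0, 0.04]]]' 25
python3 jog.py '[[[0, 0.02, 0, 0, 0.04], [0, 0, 0, 0, 0.04], [0, 0, 0, 0, 0.04]]]' 25
```

```text
time_s: 18.6
tool_pos: [0.6341, -0.0165, 0.2734]
eef_rot: [-3.14, 0.002, 3.06]
force: [-10.2, -2.0, 19.0]
grip_width: 0.0437
grip_force: 25.0
time_s: 18.85
tool_pos: [0.6349, -0.0166, 0.2735]
eef_rot: [-3.14, 0.002, 3.06]
force: [-10.7, -2.8, 20.6]
grip_width: 0.0436
grip_force: 25.0
time_s: 19.1
tool_pos: [0.635, -0.0162, 0.2735]
eef_rot: [-3.139, 0.002, 3.059]
force: [-11.6, -6.0, 19.8]
grip_width: 0.0436
grip_force: 25.0
```

```bash

python3 jog.py '[[[-0.02, 0, 0, 0, 0.04], [0, 0, 0, 0, 0.04], [0, 0, 0, 0, 0.04]]]' 25
python3 jog.py '[[[-0.02, 0, 0, 0, 0.04], [0, 0, 0, 0, 0.04], [0, 0, 0, 0, 0.04]]]' 25
python3 jog.py '[[[-0.02, 0, 0, 0, 0.04], [0, 0, 0, 0, 0.04], [0, 0, 0, 0, 0.04]]]' 25
```

```text
time_s: 19.35
tool_pos: [0.636, -0.0163, 0.2736]
eef_rot: [-3.139, 0.002, 3.059]
force: [-11.5, -5.7, 20.4]
grip_width: 0.0439
grip_force: 25.0
time_s: 19.6
tool_pos: [0.6367, -0.0164, 0.2736]
eef_rot: [-3.139, 0.001, 3.059]
force: [-14.7, -6.1, 22.5]
grip_width: 0.0439
grip_force: 25.0
time_s: 19.85
tool_pos: [0.6372, -0.0164, 0.2737]
eef_rot: [-3.139, -0.001, 3.059]
force: [-19.8, -5.1, 27.2]
grip_width: 0.044
grip_force: 25.0
```

Stop contact felt. Relax and release.

```bash

python3 jog.py '[[[0.02, 0, -0.01, 0, 0.04], [0.02, 0, -0.01, 0, 0.04], [0, 0, -0.01, 0, 0.04], [0, -0.01, 0, 0, 0.04], [0, 0, 0, 0, 0.04]]]' 25
python3 jog.py '[[[0, 0, 0, 0, 0.04], [0, 0, 0, 0, 0.04]]]' 6
python3 -c "
from h import *
togo(board(55,25,106),-.0822+np.pi)"
python3 jog.py '[[[0, 0, 0, 0, 0.05], [0, 0, 0, 0, 0.06], [0, 0, 0, 0, 0.062], [0, 0, -0.6, 0, 0.062], [0, 0, -0.8, 0, 0.062], [0, 0, -0.6, 0, 0.062], [0, 0, 0, 0, 0.093], [0, 0, 0, 0, 0.093]]]' 10
```

```text
time_s: 20.27
tool_pos: [0.6361, -0.0165, 0.2736]
eef_rot: [-3.14, 0.002, 3.059]
force: [-4.1, -5.1, 10.2]
grip_width: 0.0439
grip_force: 25.0
time_s: 20.43
tool_pos: [0.636, -0.0165, 0.2732]
eef_rot: [-3.14, 0.002, 3.059]
force: [-4.2, -4.8, 7.7]
grip_width: 0.044
grip_force: 6.0
t 20.43 grasp [ 0.6363 -0.0168  0.1062] turn -0.0 shift after turn [ 0.0037 -0.0044  0.0002] F [-4.2 -4.8  7.7] w 0.044 gf 6.0
time_s: 21.1
tool_pos: [0.6365, -0.0154, 0.3744]
eef_rot: [3.141, 0.005, 3.06]
force: [0.2, -0.3, -0.8]
grip_width: 0.0706
grip_force: 0.0
```

Stone is seated; its axis in robot coordinates is known from the grasp. Next, the wedge.

Converted, 0.03 m is 0.6, 0.12 rad is 0.6.

```bash

python3 jog.py '[[[0.6, 0, 0, 0.6, 0.093], [0.6, 0, 0, 0.6, 0.093], [0, 0, 0, 0.6, 0.093], [0, 0, 0, 0.6, 0.093], [0, 0, 0, 0.6, 0.093], [0, 0, 0, 0.6, 0.093], [0, 0, 0, 0.6, 0.093], [0, 0, 0, 0.6, 0.093]]]'
python3 jog.py '[[[0, 0, 0, 0.6, 0.093], [0, 0, 0, 0.6, 0.093], [0, 0, 0, 0.6, 0.093], [0, 0, 0, 0.6, 0.093], [0, 0, 0, 0.6, 0.093], [0, 0, 0, 0.6, 0.093], [0, 0, 0, 0.6, 0.093], [0, 0, 0, 0.6, 0.093]]]'
python3 jog.py '[[[0, 0, 0, 0.6, 0.093], [0, 0, 0, 0.6, 0.093], [0, 0, 0, 0.6, 0.093], [0, 0, 0, 0.6, 0.093], [0, 0, 0, 0.6, 0.093], [0, 0, 0, 0.6, 0.093], [0, 0, 0, 0.6, 0.093], [0, 0, 0, 0, 0.093]]]'
python3 -c "
from h import *
togo([.4482,-.3652,.12],.2867)
c=manip.get_state();print(c['qpos'].round(2))
import cv2
for n in('top','side'):cv2.imwrite(f'pics/{n}8.png',manip.snapshot(n)[:,:,::-1])"
```

```text
time_s: 21.77
tool_pos: [0.5758, -0.0069, 0.3689]
eef_rot: [-3.139, -0.002, 2.094]
force: [-0.2, 0.6, 0.2]
grip_width: 0.0927
grip_force: 0.0
time_s: 22.43
tool_pos: [0.5759, -0.0069, 0.3689]
eef_rot: [-3.138, 0.001, 1.134]
force: [-0.6, 0.1, -1.3]
grip_width: 0.0932
grip_force: 0.0
time_s: 23.1
tool_pos: [0.5759, -0.0069, 0.3691]
eef_rot: [-3.14, 0.003, 0.294]
force: [0.3, -0.8, -0.4]
grip_width: 0.0931
grip_force: 0.0
t 23.1 grasp [ 0.5753 -0.0068  0.2021] turn 0.0074 shift after turn [-0.223   0.3079  0.0823] F [ 0.3 -0.8 -0.4] w 0.0931 gf 0.0
[-0.1   0.09  1.6   0.    1.46  1.18]
```

```bash

python3 jog.py '[[[-0.22, 0.308, 0, 0.035, 0.093], [-0.446, 0.616, 0, 0, 0.093], [-0.446, 0.616, 0, 0, 0.093], [-0.446, 0.616, 0, 0, 0.093], [-0.446, 0.616, 0, 0, 0.093], [-0.446, 0.616, 0, 0, 0.093], [-0.446, 0.616, 0, 0, 0.093], [-0.446, 0.616, 0, 0, 0.093]]]'
python3 jog.py '[[[-0.446, 0.616, 0, 0, 0.093], [-0.446, 0.616, 0, 0, 0.093], [-0.226, 0.308, 0, 0, 0.093], [0, 0, 0.6, 0, 0.093], [0, 0, 0.6, 0, 0.093], [0, 0, 0, 0, 0.093], [0, 0, 0, 0, 0.093]]]'
python3 -c "
from h import *
togo([.4482,-.3652,.03],.2867)"
```

```text
time_s: 23.87
tool_pos: [0.4822, -0.278, 0.3707]
eef_rot: [-3.141, 0.0, 0.297]
force: [-0.7, -0.1, 0.4]
grip_width: 0.0932
grip_force: 0.0
time_s: 24.45
tool_pos: [0.4511, -0.3656, 0.3089]
eef_rot: [-3.136, 0.003, 0.295]
force: [-0.8, -0.3, 0.1]
grip_width: 0.0926
grip_force: 0.0
t 24.45 grasp [ 0.4504 -0.3649  0.1419] turn 0.0086 shift after turn [-0.0019  0.0002  0.1119] F [-0.8 -0.3  0.1] w 0.0926 gf 0.0
```

```bash

python3 jog.py '[[[-0.03, 0, 0.7, 0.0425, 0.093], [0, 0, 0.7, 0, 0.093], [0, 0, 0.6, 0, 0.093], [0, 0, 0.24, 0, 0.093], [0, 0, 0, 0, 0.093], [0, 0, 0, 0, 0.093]]]'
python3 jog.py '[[[0, 0, 0, 0, 0.03], [0, 0, 0, 0, 0.03], [0, 0, 0, 0, 0.03], [0, 0, 0, 0, 0.03], [0, 0, 0, 0, 0.03], [0, 0, 0, 0, 0.03], [0, 0, 0, 0, 0.03], [0, 0, 0, 0, 0.03]]]' 15
python3 jog.py '[[[0, 0, 0, 0, 0.03], [0, 0, 0, 0, 0.03], [0, 0, 0, 0, 0.03]]]' 15
python3 -c "
from h import *
togo([.4482,-.3652,.03],.2867)"
```

```text
time_s: 24.95
tool_pos: [0.4512, -0.3671, 0.201]
eef_rot: [3.141, -0.0, 0.286]
force: [-0.3, -1.4, 0.7]
grip_width: 0.0931
grip_force: 0.0
time_s: 25.62
tool_pos: [0.4504, -0.3668, 0.1993]
eef_rot: [-3.141, 0.0, 0.284]
force: [-0.2, 2.0, 0.2]
grip_width: 0.0442
grip_force: 0.7
time_s: 25.87
tool_pos: [0.4504, -0.3667, 0.1992]
eef_rot: [-3.141, 0.0, 0.284]
force: [-1.6, 1.5, 0.4]
grip_width: 0.0358
grip_force: 14.9
t 25.87 grasp [ 0.4504 -0.3666  0.0322] turn -0.0023 shift after turn [-0.0017 -0.0019  0.0022] F [-1.6  1.5  0.4] w 0.0358 gf 14.9
```

```bash

python3 jog.py '[[[0, 0, -0.2, 0, 0.03], [0, 0, -0.4, 0, 0.03], [0, 0, -0.6, 0, 0.03], [0, 0, -0.6, 0, 0.03], [0, 0, 0, 0.6, 0.03], [0, 0, 0, 0.6, 0.03], [0, 0, 0, 0.63, 0.03], [0, 0, 0, 0, 0.03]]]' 30
python3 -c "
from h import *
togo(board(-118,-17.7,60),-.0816)"
```

```text
time_s: 26.53
tool_pos: [0.4506, -0.367, 0.2903]
eef_rot: [3.141, -0.001, -0.087]
force: [0.6, 0.1, -1.7]
grip_width: 0.0357
grip_force: 29.8
t 26.53 grasp [ 0.4507 -0.3671  0.1233] turn -0.0053 shift after turn [-0.0203 -0.3174  0.063 ] F [ 0.6  0.1 -1.7] w 0.0357 gf 29.8
```

```bash

python3 jog.py '[[[-0.04, -0.4, 0, -0.025, 0.03], [-0.06, -0.7, 0, 0, 0.03], [-0.06, -0.74, 0, 0, 0.03], [-0.06, -0.74, 0, 0, 0.03], [-0.06, -0.74, 0, 0, 0.03], [-0.06, -0.74, 0, 0, 0.03], [-0.06, -0.74, 0, 0, 0.03], [0, -0.74, 0, 0, 0.03]]]' 30
python3 jog.py '[[[0, -0.5, 0, 0, 0.03], [0, -0.308, 0, 0, 0.03], [0, 0, 0.4, 0, 0.03], [0, 0, 0.4, 0, 0.03], [0, 0, 0.36, 0, 0.03], [0, 0, 0, 0, 0.03], [0, 0, 0, 0, 0.03], [0, 0, 0, 0, 0.03]]]' 30
python3 -c "
from h import *
togo(board(-118,-17.7,53),-.0816)"
```

```text
time_s: 27.2
tool_pos: [0.4509, -0.0875, 0.2896]
eef_rot: [3.141, -0.0, -0.071]
force: [0.1, -0.5, -0.3]
grip_width: 0.0358
grip_force: 29.8
time_s: 27.87
tool_pos: [0.4551, -0.049, 0.2325]
eef_rot: [3.141, -0.001, -0.074]
force: [0.5, -0.3, -0.6]
grip_width: 0.0355
grip_force: 29.8
t 27.87 grasp [ 0.4553 -0.049   0.0655] turn 0.0076 shift after turn [0.0011 0.     0.0125] F [ 0.5 -0.3 -0.6] w 0.0355 gf 29.8
```

```bash

python3 jog.py '[[[0, 0, 0.08, 0.038, 0.03], [0, 0, 0.1, 0, 0.03], [0, 0, 0.02, 0, 0.03], [0, 0, 0.02, 0, 0.03], [0, 0, 0, 0, 0.03], [0, 0, 0, 0, 0.03]]]' 30
python3 jog.py '[[[0, 0, 0.02, 0, 0.03], [0, 0, 0.02, 0, 0.03], [0, 0, 0, 0, 0.03], [0, 0, 0, 0, 0.03]]]' 30
python3 -c "
from h import *
togo(board(-118,-17.7,53),-.0816)"
```

```text
time_s: 28.37
tool_pos: [0.4547, -0.0488, 0.2204]
eef_rot: [3.142, 0.0, -0.083]
force: [-0.3, -0.3, -1.0]
grip_width: 0.0358
grip_force: 29.8
time_s: 28.7
tool_pos: [0.4549, -0.0489, 0.2191]
eef_rot: [3.141, -0.0, -0.083]
force: [-3.6, 0.6, 7.1]
grip_width: 0.0355
grip_force: 29.8
t 28.7 grasp [ 0.455  -0.0489  0.0521] turn -0.0016 shift after turn [ 0.0014  0.0001 -0.0009] F [-3.6  0.6  7.1] w 0.0355 gf 29.8
```

```bash

python3 jog.py '[[[0.06, 0, -0.02, 0, 0.03], [0.1, 0, 0, 0, 0.03], [0.1, 0, 0, 0, 0.03], [0.1, 0, 0, 0, 0.03], [0.04, 0, 0, 0, 0.03], [0, 0, 0, 0, 0.03]]]' 30
python3 jog.py '[[[0.06, 0, 0, 0, 0.03], [0.1, 0, 0, 0, 0.03], [0.1, 0, 0, 0, 0.03], [0, 0, 0, 0, 0.03]]]' 30
python3 -c "
from h import *
togo(board(-78,-17.7,52),-.0816)
import cv2
im=[np.mean([manip.snapshot(n).astype(float) for _ in range(3)],0).astype(np.uint8)[:,:,::-1] for n in('top','side')]
cv2.imwrite('pics/c9.png',np.hstack([cv2.resize(im[0][165:265,245:325],(390,488),interpolation=2),cv2.resize(im[1][165:265,240:324],(410,488),interpolation=2)]))"
```

```text
time_s: 29.2
tool_pos: [0.4752, -0.0506, 0.2192]
eef_rot: [3.142, -0.0, -0.083]
force: [0.1, -0.2, -1.3]
grip_width: 0.0356
grip_force: 29.8
time_s: 29.53
tool_pos: [0.4841, -0.0512, 0.2176]
eef_rot: [-3.141, 0.014, -0.082]
force: [-26.9, 0.2, 19.0]
grip_width: 0.0358
grip_force: 30.0
t 29.53 grasp [ 0.4817 -0.051   0.0506] turn -0.0009 shift after turn [ 0.0145  0.0003 -0.0016] F [-26.9   0.2  19. ] w 0.0358 gf 30.0
```

View pics/c9.png

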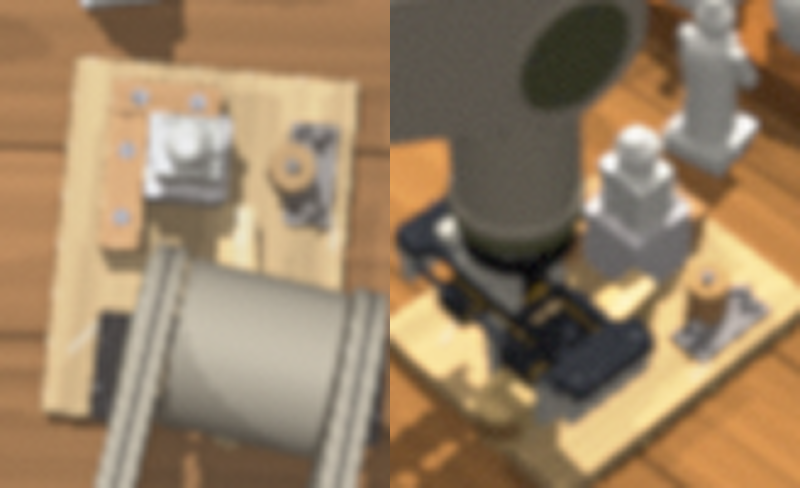

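Top half: the wedge tip, around (235–258,207), meets the stone's near-right corner at (230,203), so it needs to sit slightly further right. The stone stands upright against the stops. I'll back off and quantify the offset.

```bash

python3 jog.py '[[[-0.08, 0, 0, 0, 0.03], [-0.08, 0, -0.02, 0, 0.03], [0, 0, 0, 0, 0.03], [0, 0, 0, 0, 0.03]]]' 30
python3 - <<'E'
from h import *
def inv(n,u,v,z):
    s=least_squares(lambda p:(proj(n,board(p[0],p[1],z))[0]-[u,v]),[50,0]);return s.x.round(1)
f=4.88
for nm,u,v,z in(("stone near-right top",230,203,80),("near-left top",146,200,80),("far-right",230,115,80),("far-left",150,112,80),("head",188,140,155),("tip L",234,208,56),("tip R",258,207,56),("dog",292,167,58),("cleat near right",142,243,54)):
    print(nm,inv("top",245+u/f,165+v/f,z))
for nm,u,v,z in(("stone near-right top",(635-390),248,80),("near-right bottom",638-390,285,20),("right top far",690-390,215,80),("near-left top",585-390,212,80),("head top",637-390,128,160)):
    print("side",nm,inv("side",240+u/f,165+v/f,z))
togo(board(-78,-17.7,52),-.0816)
E
```

```text
time_s: 30.17
tool_pos: [0.4797, -0.0509, 0.2206]
eef_rot: [3.142, -0.001, -0.083]
force: [-0.0, 0.4, -0.6]
grip_width: 0.0358
grip_force: 29.9
stone near-right top [26.8 -4.9]
near-left top [23.2 51.8]
far-right [86.4  0.9]
far-left [83.1 55.1]
head [57.3 27.3]
tip L [26.  -8.3]
tip R [ 28.3 -24.6]
dog [ 57.8 -45.1]
cleat near right [-4.  52.1]
side stone near-right top [26.4 -0.4]
side near-right bottom [38.7  9.2]
side right top far [76.9 -4.7]
side near-left top [23.6 49.4]
side head top [55.6 28.8]
t 30.17 grasp [ 0.4799 -0.051   0.0536] turn -0.0018 shift after turn [0.0164 0.0001 0.0016] F [-0.   0.4 -0.6] w 0.0358 gf 29.9
```

The tip caught the stone's near-right corner by a fraction of a mm, and the pictures suggest the push twisted the stone about 0.06 rad. I'll set the wedge down on the board, re-square the stone with the gripper, and then go back to the wedge.

```bash

python3 jog.py '[[[-0.1, 0, 0, 0, 0.03], [-0.1, 0, 0, 0, 0.03], [0, 0.06, 0.02, 0, 0.03], [0, 0, 0.02, 0, 0.03], [0, 0, 0, 0, 0.03], [0, 0, 0, 0, 0.06], [0, 0, 0, 0, 0.06], [0, 0, 0, 0, 0.06]]]' 10
python3 -c "
from h import *
togo([.6355,-.0170,.107],-.0816)"
python3 jog.py '[[[0, 0, -0.4, 0, 0.06], [0, 0, -0.8, 0, 0.093], [0, 0, -0.8, 0, 0.093], [0, 0, -0.8, 0, 0.093], [0, 0, -0.6, 0, 0.093], [0, 0, 0, 0, 0.093]]]'
python3 -c "
from h import *
togo([.6355,-.0170,.107],-.0816)"
```

```text
time_s: 30.83
tool_pos: [0.4696, -0.0531, 0.2186]
eef_rot: [3.142, -0.001, -0.083]
force: [-0.4, -0.2, 0.5]
grip_width: 0.0509
grip_force: 0.0
t 30.83 grasp [ 0.4697 -0.0531  0.0516] turn -0.0017 shift after turn [ 0.1623 -0.0495 -0.0554] F [-0.4 -0.2  0.5] w 0.0509 gf 0.0
time_s: 31.33
tool_pos: [0.4711, -0.0534, 0.3966]
eef_rot: [3.14, -0.012, -0.083]
force: [0.4, -0.4, 0.4]
grip_width: 0.0889
grip_force: 0.0
t 31.33 grasp [ 0.4732 -0.0538  0.2296] turn -0.0016 shift after turn [ 0.1573 -0.0501  0.1245] F [ 0.4 -0.4  0.4] w 0.0889 gf 0.0
```

```bash

python3 jog.py '[[[0.648, -0.198, 0, 0, 0.093], [0.648, -0.198, 0, 0, 0.093], [0.648, -0.198, 0, 0, 0.093], [0.648, -0.198, 0, 0, 0.093], [0.648, -0.198, 0, 0, 0.093], [0, 0, 0, 0, 0.093], [0, 0, 0, 0, 0.093], [0, 0, 0.4, 0, 0.093]]]'
python3 jog.py '[[[0, 0, 0.6, 0, 0.093], [0, 0, 0.6, 0, 0.093], [0, 0, 0.5, 0, 0.093], [0, 0, 0.2, 0, 0.093], [0, 0, 0, 0, 0.093], [0, 0, 0, 0, 0.093]]]'
python3 -c "
from h import *
togo([.6355,-.0170,.107],-.0816)"
```

```text
time_s: 32.0
tool_pos: [0.6359, -0.0173, 0.3719]
eef_rot: [3.141, -0.006, -0.083]
force: [-0.5, -0.2, 0.9]
grip_width: 0.0929
grip_force: 0.0
time_s: 32.5
tool_pos: [0.6346, -0.0174, 0.2743]
eef_rot: [3.142, -0.0, -0.084]
force: [0.6, -0.2, 0.8]
grip_width: 0.0928
grip_force: 0.0
t 32.5 grasp [ 0.6346 -0.0174  0.1073] turn -0.002 shift after turn [ 0.0008 -0.0005  0.0003] F [ 0.6 -0.2  0.8] w 0.0928 gf 0.0
```

```bash

python3 jog.py '[[[0, 0, 0, 0, 0.04], [0, 0, 0, 0, 0.04], [0, 0, 0, 0, 0.04], [0, 0, 0, 0, 0.04], [0, 0, 0, 0, 0.04], [0, 0, 0, 0, 0.04], [0, 0, 0, 0, 0.04], [0, 0, 0, 0, 0.04]]]' 10
python3 jog.py '[[[0, 0, 0, 0, 0.04], [0, 0, 0, 0, 0.04], [0, 0, 0, 0, 0.04]]]' 25
python3 -c "
from h import *
togo([.6355,-.0170,.107],-.0816);print(manip.get_state()['moment'])"
```

```text
time_s: 33.17
tool_pos: [0.6349, -0.0172, 0.2733]
eef_rot: [-3.142, 0.0, -0.083]
force: [-0.3, 0.2, 0.4]
grip_width: 0.0444
grip_force: 0.5
time_s: 33.42
tool_pos: [0.6349, -0.0172, 0.2733]
eef_rot: [3.142, 0.0, -0.083]
force: [0.2, 1.2, -0.8]
grip_width: 0.044
grip_force: 24.9
t 33.42 grasp [ 0.6349 -0.0172  0.1063] turn -0.0016 shift after turn [ 0.0006 -0.0002 -0.0007] F [ 0.2  1.2 -0.8] w 0.044 gf 24.9
[-0.00402296  0.20593508  0.00182505]
```

```bash

python3 jog.py '[[[0, -0.02, 0, 0, 0.04], [0, -0.02, 0, 0, 0.04], [0, 0, 0, 0, 0.04], [0, 0, 0, 0, 0.04]]]' 25
python3 jog.py '[[[0.02, 0, 0.02, 0, 0.04], [0, 0, 0.02, 0, 0.04], [0.02, 0, 0, 0, 0.04], [0.02, 0, 0, 0, 0.04], [0, 0, 0, 0, 0.04]]]' 25
python3 jog.py '[[[0.02, 0, 0, 0, 0.04], [0, 0, 0, 0, 0.04], [0, 0, 0, 0, 0.04]]]' 25
```

```text
time_s: 33.75
tool_pos: [0.635, -0.0164, 0.2733]
eef_rot: [3.139, 0.0, -0.084]
force: [-2.0, -6.5, 0.6]
grip_width: 0.044
grip_force: 24.9
time_s: 34.17
tool_pos: [0.637, -0.0164, 0.2734]
eef_rot: [3.139, 0.004, -0.084]
force: [-19.2, -4.7, 21.0]
grip_width: 0.0438
grip_force: 24.9
time_s: 34.42
tool_pos: [0.6376, -0.0164, 0.2734]
eef_rot: [3.139, 0.005, -0.084]
force: [-22.7, -5.0, 24.4]
grip_width: 0.0435
grip_force: 25.0
```

```bash

python3 jog.py '[[[-0.02, 0, -0.01, 0, 0.04], [-0.02, 0, -0.01, 0, 0.04], [-0.02, 0, -0.01, 0, 0.04], [0, -0.02, 0, 0, 0.04], [0, 0, 0, 0, 0.04]]]' 25
python3 -c "
from h import *
togo([.4697,-.0531,.0516],-.083)"
python3 jog.py '[[[0, 0.02, 0, 0, 0.04], [0, 0.02, 0, 0, 0.04]]]' 6
python3 jog.py '[[[0, 0, 0, 0, 0.05], [0, 0, 0, 0, 0.06], [0, 0, 0, 0, 0.062], [0, 0, -0.6, 0, 0.062], [0, 0, -0.8, 0, 0.062], [0, 0, -0.8, 0, 0.062], [0, 0, 0, 0, 0.075], [0, 0, 0, 0, 0.075]]]' 10
python3 -c "
from h import *
togo([.4697,-.0531,.0516],-.083)"
```

```text
time_s: 34.83
tool_pos: [0.6361, -0.016, 0.2734]
eef_rot: [3.138, -0.0, -0.084]
force: [-3.7, -9.0, 3.4]
grip_width: 0.0436
grip_force: 25.0
t 34.83 grasp [ 0.636  -0.0165  0.1064] turn -0.0012 shift after turn [-0.1627  0.05    0.0549] F [-3.7 -9.   3.4] w 0.0436 gf 25.0
time_s: 35.0
tool_pos: [0.636, -0.0168, 0.2733]
eef_rot: [3.141, -0.0, -0.084]
force: [-2.8, 0.4, 4.9]
grip_width: 0.0441
grip_force: 6.0
time_s: 35.67
tool_pos: [0.6371, -0.0161, 0.3871]
eef_rot: [-3.141, -0.007, -0.083]
force: [0.2, -0.2, -0.0]
grip_width: 0.0711
grip_force: 0.0
t 35.67 grasp [ 0.6383 -0.0161  0.2201] turn 0.0001 shift after turn [-0.1662  0.0508  0.1673] F [ 0.2 -0.2 -0. ] w 0.0711 gf 0.0
```

```bash

python3 jog.py '[[[-0.65, 0.202, 0, 0, 0.075], [-0.65, 0.202, 0, 0, 0.075], [-0.65, 0.202, 0, 0, 0.075], [-0.65, 0.202, 0, 0, 0.075], [-0.65, 0.202, 0, 0, 0.075], [0, 0, 0, 0, 0.075], [0, 0, 0.6, 0, 0.075], [0, 0, 0.6, 0, 0.075]]]'
python3 jog.py '[[[0, 0, 0.6, 0, 0.075], [0, 0, 0.6, 0, 0.075], [0, 0, 0.6, 0, 0.075], [0, 0, 0.26, 0, 0.075], [0, 0, 0, 0, 0.075], [0, 0, 0, 0, 0.075]]]'
python3 -c "
from h import *
togo([.4697,-.0531,.0516],-.083)"
```

```text
time_s: 36.33
tool_pos: [0.4699, -0.0532, 0.3231]
eef_rot: [3.141, -0.004, -0.084]
force: [0.8, -0.5, 0.1]
grip_width: 0.075
grip_force: 0.0
time_s: 36.83
tool_pos: [0.469, -0.0527, 0.2183]
eef_rot: [-3.141, 0.004, -0.083]
force: [1.0, -0.6, -0.4]
grip_width: 0.0752
grip_force: 0.0
t 36.83 grasp [ 0.4685 -0.0526  0.0513] turn -0.0001 shift after turn [ 0.0013  0.0004 -0.0003] F [ 1.  -0.6 -0.4] w 0.0752 gf 0.0
```

```bash

python3 jog.py '[[[0, 0, 0, 0, 0.03], [0, 0, 0, 0, 0.03], [0, 0, 0, 0, 0.03], [0, 0, 0, 0, 0.03], [0, 0, 0, 0, 0.03], [0, 0, 0, 0, 0.03], [0, -0.008, -0.02, 0, 0.03], [0, 0, 0, 0, 0.03]]]' 10
python3 jog.py '[[[0.08, 0, 0, 0, 0.03], [0.08, 0, 0, 0, 0.03], [0.06, 0, 0, 0, 0.03], [0, 0, 0, 0, 0.03]]]' 10
python3 jog.py '[[[0.04, 0, 0, 0, 0.03], [0.04, 0, 0, 0, 0.03], [0.04, 0, 0, 0, 0.03], [0, 0, 0, 0, 0.03]]]' 10
python3 -c "
from h import *
togo([.636,-.0166,.0516],-.083)"
```

```text
time_s: 37.5
tool_pos: [0.4699, -0.0527, 0.2209]
eef_rot: [-3.142, 0.0, -0.083]
force: [-0.1, 0.3, -1.3]
grip_width: 0.0355
grip_force: 10.0
time_s: 37.83
tool_pos: [0.4816, -0.0537, 0.2209]
eef_rot: [3.142, -0.0, -0.083]
force: [0.2, 0.9, -1.8]
grip_width: 0.0358
grip_force: 10.0
time_s: 38.17
tool_pos: [0.4872, -0.0542, 0.2209]
eef_rot: [-3.142, -0.0, -0.083]
force: [0.1, -0.4, -1.8]
grip_width: 0.0357
grip_force: 10.0
t 38.17 grasp [ 0.4872 -0.0542  0.0539] turn -0.0003 shift after turn [ 0.1451 -0.0498  0.0024] F [ 0.1 -0.4 -1.8] w 0.0357 gf 10.0
```

```bash

python3 jog.py '[[[0.04, 0, 0, 0, 0.03], [0.06, 0, 0, 0, 0.03], [0.06, 0, 0, 0, 0.03], [0.04, 0, 0, 0, 0.03], [0, 0, 0, 0, 0.03]]]' 10
python3 jog.py '[[[0.04, 0, 0, 0, 0.03], [0.06, 0, 0, 0, 0.03], [0.06, 0, 0, 0, 0.03], [0.04, 0, 0, 0, 0.03], [0, 0, 0, 0, 0.03]]]' 10
python3 -c "
from h import *
togo([.636,-.0166,.0516],-.083)"
```

```text
time_s: 38.58
tool_pos: [0.4973, -0.055, 0.221]
eef_rot: [3.142, -0.0, -0.083]
force: [-0.5, -0.3, -1.8]
grip_width: 0.0357
grip_force: 10.0
time_s: 39.0
tool_pos: [0.5072, -0.0559, 0.2209]
eef_rot: [3.142, -0.0, -0.083]
force: [0.3, 0.8, -1.1]
grip_width: 0.0354
grip_force: 10.0
t 39.0 grasp [ 0.5073 -0.0559  0.0539] turn -0.0004 shift after turn [ 0.125  -0.0498  0.0024] F [ 0.3  0.8 -1.1] w 0.0354 gf 10.0
```

```bash

python3 jog.py '[[[0.04, 0, 0, 0, 0.03], [0.04, 0, 0, 0, 0.03], [0.04, 0, 0, 0, 0.03], [0.04, 0, 0, 0, 0.03], [0.04, 0, 0, 0, 0.03], [0, 0, 0, 0, 0.03]]]' 10
python3 jog.py '[[[0.04, 0, 0, 0, 0.03], [0.04, 0, 0, 0, 0.03], [0.04, 0, 0, 0, 0.03], [0, 0, 0, 0, 0.03]]]' 10
python3 jog.py '[[[0, 0, 0.02, 0, 0.03], [0, 0, 0.016, 0, 0.03], [0, 0, 0.01, 0, 0.03], [0, 0, 0, 0, 0.03], [0, 0, 0, 0, 0.03]]]' 10
python3 -c "
from h import *
togo([.636,-.0166,.0516],-.083)"
```

```text
time_s: 39.5
tool_pos: [0.5171, -0.0567, 0.2209]
eef_rot: [3.142, -0.0, -0.083]
force: [0.5, 0.3, -1.3]
grip_width: 0.0355
grip_force: 10.0
time_s: 39.83
tool_pos: [0.5231, -0.0572, 0.221]
eef_rot: [3.142, -0.0, -0.083]
force: [-0.2, -0.3, -0.6]
grip_width: 0.0356
grip_force: 10.0
time_s: 40.25
tool_pos: [0.5232, -0.0572, 0.2201]
eef_rot: [3.141, -0.001, -0.083]
force: [-4.6, 0.8, 12.5]
grip_width: 0.0356
grip_force: 10.0
t 40.25 grasp [ 0.5233 -0.0572  0.0531] turn -0.0001 shift after turn [ 0.1089 -0.0498  0.0016] F [-4.6  0.8 12.5] w 0.0356 gf 10.0
```

The rows are not in the units I measure in: shifts go in units of 50 mm and turns go in units of 0.2 rad. I convert before sending: 0.0005 m is 0.01.

```bash

python3 jog.py '[[[0, 0, 0.01, 0, 0.03], [0, 0, 0.01, 0, 0.03], [0, 0, 0, 0, 0.03], [0, 0, 0, 0, 0.03]]]' 4
python3 jog.py '[[[0, 0, 0.01, 0, 0.03], [0, 0, 0.01, 0, 0.03], [0, 0, 0, 0, 0.03], [0, 0, 0, 0, 0.03]]]' 4
python3 jog.py '[[[0, 0, 0, 0, 0.045], [0, 0, 0, 0, 0.05], [0, 0, 0, 0, 0.05]]]' 4
python3 -c "
from h import *
togo([.636,-.0166,.0516],-.083)"
```

```text
time_s: 40.58
tool_pos: [0.5234, -0.0572, 0.2188]
eef_rot: [3.141, -0.002, -0.083]
force: [-1.4, 0.7, 6.0]
grip_width: 0.0356
grip_force: 4.0
time_s: 40.92
tool_pos: [0.5235, -0.0572, 0.2178]
eef_rot: [3.141, -0.003, -0.083]
force: [-0.3, 0.9, 5.8]
grip_width: 0.0358
grip_force: 4.0
time_s: 41.17
tool_pos: [0.5226, -0.0571, 0.2164]
eef_rot: [3.142, 0.0, -0.083]
force: [-0.8, -0.2, 0.0]
grip_width: 0.0486
grip_force: 0.0
t 41.17 grasp [ 0.5226 -0.0571  0.0494] turn -0.0003 shift after turn [ 0.1097 -0.0498 -0.0022] F [-0.8 -0.2  0. ] w 0.0486 gf 0.0
```

```bash

python3 jog.py '[[[0, 0, -0.4, 0, 0.06], [0, 0, -0.6, 0, 0.06], [-0.4, 0, -0.1, 0, 0.03], [-0.7, 0, 0, 0, 0], [-0.26, 0, 0, 0, 0], [0, 0, 0, 0, 0], [0, 0, 0, 0, 0], [0, 0, 0, 0, 0]]]' 20
python3 jog.py '[[[0, 0, 0.6, 0, 0], [0, 0, 0.44, 0, 0], [0, 0, 0, 0, 0], [0, 0, 0, 0, 0]]]' 20
python3 jog.py '[[[0.08, 0, 0, 0, 0], [0.08, 0, 0, 0, 0], [0.04, 0, 0, 0, 0], [0, 0, 0, 0, 0]]]' 20
python3 -c "
from h import *
togo([.636,-.0166,.0516],-.083)"
```

```text
time_s: 41.83
tool_pos: [0.4556, -0.0516, 0.2719]
eef_rot: [3.141, -0.001, -0.083]
force: [-0.2, 0.6, 0.3]
grip_width: 0.0247
grip_force: 0.0
time_s: 42.17
tool_pos: [0.4548, -0.0514, 0.2185]
eef_rot: [-3.141, 0.003, -0.083]
force: [0.3, -0.6, 0.8]
grip_width: 0.0011
grip_force: 0.0
time_s: 42.5
tool_pos: [0.4662, -0.0525, 0.2209]
eef_rot: [3.141, -0.003, -0.083]
force: [1.0, -0.7, -0.7]
grip_width: 0.0005
grip_force: 0.0
t 42.5 grasp [ 0.4666 -0.0526  0.0539] turn -0.0003 shift after turn [ 0.1658 -0.0499  0.0027] F [ 1.  -0.7 -0.7] w 0.0005 gf 0.0
```

```bash

python3 jog.py '[[[0.04, 0, 0.12, 0, 0], [0.04, 0, 0, 0, 0], [0.04, 0, 0, 0, 0], [0.04, 0, 0, 0, 0], [0, 0, 0, 0, 0]]]' 20
python3 jog.py '[[[0.04, 0, 0, 0, 0], [0.04, 0, 0, 0, 0], [0.04, 0, 0, 0, 0], [0.04, 0, 0, 0, 0], [0, 0, 0, 0, 0]]]' 20
python3 jog.py '[[[0.04, 0, 0, 0, 0], [0.04, 0, 0, 0, 0], [0.04, 0, 0, 0, 0], [0, 0, 0, 0, 0]]]' 20
python3 -c "
from h import *
togo([.636,-.0166,.0516],-.083)"
```

```text
time_s: 42.92
tool_pos: [0.4731, -0.053, 0.2135]
eef_rot: [3.142, 0.0, -0.083]
force: [-0.1, 0.1, -0.3]
grip_width: 0.0008
grip_force: 0.0
time_s: 43.33
tool_pos: [0.4813, -0.0537, 0.2136]
eef_rot: [3.142, -0.0, -0.083]
force: [0.3, -1.4, 0.6]
grip_width: 0.001
grip_force: 0.0
time_s: 43.67
tool_pos: [0.4873, -0.0542, 0.2136]
eef_rot: [3.142, -0.001, -0.083]
force: [0.7, -0.0, 0.3]
grip_width: 0.0006
grip_force: 0.0
t 43.67 grasp [ 0.4873 -0.0542  0.0466] turn -0.0003 shift after turn [ 0.145  -0.0498 -0.0049] F [ 0.7 -0.   0.3] w 0.0006 gf 0.0
```

```bash

python3 jog.py '[[[0.04, 0, 0, 0, 0], [0.04, 0, 0, 0, 0], [0.04, 0, 0, 0, 0], [0, 0, 0, 0, 0]]]' 20
python3 jog.py '[[[0.04, 0, 0, 0, 0], [0.04, 0, 0, 0, 0], [0.04, 0, 0, 0, 0], [0, 0, 0, 0, 0]]]' 20
python3 jog.py '[[[0.04, 0, 0, 0, 0], [0.04, 0, 0, 0, 0], [0, 0, 0, 0, 0]]]' 20
python3 -c "
from h import *
togo([.636,-.0166,.0516],-.083)"
```

```text
time_s: 44.0
tool_pos: [0.4932, -0.0547, 0.2136]
eef_rot: [3.142, -0.001, -0.083]
force: [-0.4, 1.9, 0.1]
grip_width: 0.0003
grip_force: 0.0
time_s: 44.33
tool_pos: [0.4982, -0.055, 0.2134]
eef_rot: [-3.141, 0.004, -0.083]
force: [-8.8, -0.2, 8.6]
grip_width: 0.0004
grip_force: 4.8
time_s: 44.58
tool_pos: [0.5002, -0.0551, 0.2131]
eef_rot: [-3.141, 0.011, -0.083]
force: [-27.8, 1.9, 25.0]
grip_width: 0.0003
grip_force: 14.1
t 44.58 grasp [ 0.4984 -0.0549  0.0461] turn 0.0001 shift after turn [ 0.1339 -0.0496 -0.0069] F [-27.8   1.9  25. ] w 0.0003 gf 14.1
```

Jamming felt. I'll ease off and press again.

```bash

python3 jog.py '[[[-0.06, 0, -0.02, 0, 0], [-0.08, 0, -0.02, 0, 0], [0, 0, 0, 0, 0], [0, 0, 0, 0, 0]]]' 20
python3 jog.py '[[[0.04, 0, 0, 0, 0], [0.04, 0, 0, 0, 0], [0.02, 0, 0, 0, 0], [0, 0, 0, 0, 0], [0, 0, 0, 0, 0]]]' 20
python3 jog.py '[[[0.02, 0, 0, 0, 0], [0.02, 0, 0, 0, 0], [0, 0, 0, 0, 0], [0, 0, 0, 0, 0]]]' 20
python3 -c "
from h import *
togo([.636,-.0166,.0516],-.083)"
```

```text
time_s: 44.92
tool_pos: [0.4961, -0.0549, 0.2158]
eef_rot: [3.141, -0.001, -0.083]
force: [0.2, -0.3, -0.1]
grip_width: 0.0002
grip_force: 0.0
time_s: 45.33
tool_pos: [0.4995, -0.0551, 0.2152]
eef_rot: [-3.141, 0.006, -0.083]
force: [-15.6, 1.0, 12.3]
grip_width: 0.0004
grip_force: 7.6
time_s: 45.67
tool_pos: [0.5005, -0.0552, 0.2151]
eef_rot: [-3.141, 0.01, -0.083]
force: [-24.9, 2.3, 22.1]
grip_width: 0.0006
grip_force: 12.5
t 45.67 grasp [ 0.4989 -0.055   0.0481] turn 0.0 shift after turn [ 0.1334 -0.0496 -0.0048] F [-24.9   2.3  22.1] w 0.0006 gf 12.5
```

```bash

python3 jog.py '[[[-0.06, 0, 0, 0, 0], [-0.08, 0, 0, 0, 0], [0, 0, 0, 0, 0], [0.04, 0, 0, 0, 0], [0.04, 0, 0, 0, 0], [0.02, 0, 0, 0, 0], [0, 0, 0, 0, 0], [0, 0, 0, 0, 0]]]' 20
python3 jog.py '[[[-0.08, 0, 0, 0, 0], [-0.4, 0, 0, 0, 0], [-0.6, 0, -0.6, 0, 0], [-0.6, 0, -0.7, 0, 0], [0, 0, -0.7, 0, 0], [0, 0, 0, 0, 0], [0, 0, 0, 0, 0]]]'
python3 - <<'E'
from h import *
import cv2
im=np.mean([manip.snapshot("top").astype(float) for _ in range(4)],0).astype(np.uint8)[:,:,::-1]
cv2.imwrite("pics/top10.png",im)
hsv=cv2.cvtColor(im,cv2.COLOR_BGR2HSV);m=((hsv[:,:,1]<50)&(hsv[:,:,2]>120)).astype(np.uint8)
m[:170]=0;m[230:]=0;m[:,:265]=0;m[:,300:]=0
n,l,st,c=cv2.connectedComponentsWithStats(m);k=1+np.argmax(st[1:,4]);print(st[k],c[k])
for r in range(180,216):print(r,"".join("#" if l[r,x]==k else("w" if hsv[r,x,1]<105 and hsv[r,x,2]>120 else ".") for x in range(265,315)))
print([proj("top",board(x,y,80))[0].round(1).tolist() for x,y in((83,53),(83,-3),(27,-3),(27,53))])
print(manip.get_state()["time_s"])
E
```

```text
time_s: 46.33
tool_pos: [0.4998, -0.0552, 0.2153]
eef_rot: [-3.141, 0.005, -0.083]
force: [-13.9, 1.5, 11.3]
grip_width: 0.0004
grip_force: 7.1
time_s: 46.92
tool_pos: [0.4216, -0.0489, 0.3147]
eef_rot: [3.141, -0.007, -0.083]
force: [-0.2, -0.3, -0.4]
grip_width: 0.0004
grip_force: 0.0
[274 188  19  18 280] [283.125      196.46428571]
180 wwwwwwwwwwwwwwwwwwwwwwwwwwwwwwwwwwwwwwwwwww.......
181 wwwwwwwwwwwwwwwwwwwwwwwwwwwwwwwwwwwwwwwwwwwwwwwwww
182 wwwwwwwwwwwwwwwwwwwwwwwwwwwwwwwwwwwwwwwwwwwwwwwwww
183 wwwww.wwwwww....w.wwwwwwwwwwwwwwwwwwwwwwwwwwwwwwww
184 wwwwwwwwwwww......wwwww.wwwwwwwwwwwwwwwwwwwwwwwwww
185 wwwww.wwwwww.....wwwwwww.wwwwwwwwwwwwwwwwwwwwwwwww
186 wwwww.wwwwwwwww..wwwwwww.wwwwwwwwwwwwwwwwwwwwwwwww
187 wwww..wwwwwwwwwwwwwwwwwwwwwwwwwwwwwwwwwwwwwwwwwwww
188 wwwww.w..ww######wwwwwwwwwwwwwwwwwwwwwwwwwwwwwwwww
189 wwww..w..ww################wwwwwwwwwwwwwwwwwwwwwww
190 wwwww....ww#################wwwwwwwwwwwwwwwwwwwwww
191 wwww...w.ww#################wwwwwwwwwwwwww.wwwwwww
192 wwww.w.w.ww#################wwwwwwwwwwwww..wwwwwww
193 wwwwwwwwww##################wwwwwwwwwwwwwww
[... 590 characters left out ...]
wwwwwwwww..ww....wwwww
205 wwww.w..ww###......#######wwwwwwwwwww.........wwww
206 wwwwww...w.................wwwwwwwwww.........wwww
207 wwwwwwwwww................wwwwwwwwwwwww....ww.wwww
208 wwwwwwwwww............wwwwwwwwwwwwwwwww...ww...www
209 wwwwwwwwww............wwwwwwwwwwwwwwwwwwwww...wwww
210 wwwwwwwwwwwww.........wwwwwwwwwwwwwwwwwwwww...wwww
211 wwwwwwwwwwwww.........wwwwwwwwwwwwwwwwwwwwwwwwwwww
212 wwwww...wwwwww........wwwwwwwwwwwwwwwwwwwwwwwwwwww
213 wwww...wwwwwwwwwww....wwwwwwwwwwwwwwwwwwwwwwwwwwww
214 wwwww.w.wwwwwwwwww...wwwwwwwwwwwwwwwwwwwwwwwwwwwww
215 wwwwwwwwwwwwwwwwww...wwwwwwwwwwwwwwwwwwwwwwwwwwwww
[[276.4, 188.0], [293.2, 189.7], [291.6, 206.5], [274.7, 204.8]]
47.1167
```

The stone's outline in the image matches the home pose to within a pixel, with no visible twist. On re-pressing, the wedge held at the same spot, and the tool is clear. Handing in.

```bash
python3 -c "
from workcell import manip
print(manip.job_done())"
```

```text
the job is handed in; nothing more can be done
None
```

The stone stands upright against the far stop and left-hand cleat with the wedge jammed beside it. I handed the job in at about 47 s with the robot clear. On the first try the wedge tip caught the stone at about 27 N and seemed to twist it slightly, so I re-squared the stone before pressing the wedge in. The hand-in gave no verdict.

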